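# Drive a stuck plug out of a lock housing with a follower

## Robot

A 7-joint arm with a two-finger parallel gripper is mounted at the origin on the work surface. World frame = base frame: x ahead of the robot, y to its left, z up, the work surface at z = 0. Lengths are in m, angles in rad, forces in N, time in s.
With the tool pointing down it reaches from about 0.425 to 0.875 m from the base axis. Payload 4.7 kg.
Tool frame: the origin (TCP) lies midway between the tips of the shut fingers; the grasp point (between the pads) lies 19 mm behind it; x points along the fingers, y is the direction in which the jaws open and shut, and the axes are right-handed (so a half turn about x gives the same grasp; the last joint's range is limited). The gripper opens to 87 mm and grips with 3 to 60 N. Pads are 19 mm wide; open, the fingers measure 117 mm over their backs; the gripper's body (75 mm by 190 mm) begins 51 mm behind the grasp point.
Start: joints at [1.192, 0.321, -0.07, 1.45, 0.023, 1.371, -0.057], TCP at [0.249, -0.601, 0.223] pointing down, gripper open.
Joint ranges: [-2.86, 2.86], [-0.3, 2.09], [-1.38, 1.24], [0.06, 2.45], [-1.56, 4.7], [0.09, 2.05], [-2.69, 2.69]. Speed limits (rad/s): [2.57, 2.57, 3.14, 3.14, 3.14, 3.14, 3.14].

## Interface

Orientations are given as a rotation vector (axis times angle).
In Python, from bench import ctrl gives the robot as it stands. The module is installed in compiled form; this text tells all that it offers.
- The arm moves only by the shell command python3 -m jog 'ROWS' [FORCE]. ROWS is JSON, a list of rows, each an object with "rot": the turn, a rotation vector about the tool's x, y, z in units of 5 degrees (1.0 is 5 degrees), a list of three; "travel": the shift along the tool's x, y, z in units of 0.3 m (1.0 is 0.3 m), a list of three; "jaw": the closure, from -1 (fully open) to 1 (shut), so that 0 is half open. In form: [{"rot": [ax, ay, az], "travel": [tx, ty, tz], "jaw": jaw}, ...]. A call has 1 to 8 rows; each row shifts and turns the commanded pose from where the row before left it, along the tool's axes as they then stand; what a row does not reach is not made up. A row lasts 1/10 s, in which the tool goes at most 50 mm and 8.59 degrees, less where a joint would pass 70% of its speed; a pose out of reach is approached as far as the arm can. A call with a number of a shift or a turn outside -1 to 1 is refused whole. A call with a gripper value outside its range is refused whole. The fingers move at their own pace and stop on an object; FORCE is the grip in N (left out, the last holds). Time passes only in rows, so rows that do not move let the fingers close. It gives the time, the measured TCP pose, the force and the opening at its end, in the units of the state.
- ctrl.get_state(): the state, without advancing time (a new reading comes with each control period).
- ctrl.get_image(name): name is "scene" or "side" or "wrist"; returns the picture (480x640x3 uint8, red, green, blue); there is no depth.
- ctrl.camera_model(name): a dict with "mtx" (3x3 intrinsics, pixels), "k1" (the pictures are not rectified: a ray, as slopes to the right and down, at radius r is drawn at 1 + k1 r^2 times it, then the intrinsics apply), "extrinsics" (4x4, takes a point from world to camera coordinates); the wrist camera has in their place "hand_eye" (4x4, takes a point from camera to tool coordinates, whose origin is the TCP and whose axes are the tool frame's). Camera axes: x right, y up, looking along -z (the intrinsics and any distortion apply to the point x, -y, -z); pixel columns grow to the right and rows downward; lengths in m; the calibration is good to about 2 mm. A picture is of the moment at which its call begins: read the wrist's pose just before it. camera_model takes no time and is no camera call.
- ctrl.close_job(): hands the job in, once; it reports no verdict.
The state is a dict: "time": time; "joint_positions": joint angles; "qd": joint speeds; "joint_torque": joint torques, N m; "position": TCP position; "tool_rot": TCP orientation; "ft_force": force on the tool from outside, world axes, zero at the start; "torque": the same for the moment, N m; "grip_width": opening from 0.0 (shut) to 1.0 (fully open).
Only numpy, scipy, OpenCV 4.12 (cv2) and the standard library are available. Lean on these libraries where they do the work, as an engineer would, in place of code of your own. Each camera call takes 0.05 s, during which the arm holds its last target.

## Task

Take the steel lock housing and set it into the leaning blue pocket of the fixture, flat on the pocket's floor and with its rib in the notch, with the stuck brass plug still inside. Then take the blue-handled follower from the wooden block and push it down through the housing's bore so that it drives the plug out of the lower end into the white catch tray, until the follower's collar rests on the housing. Leave the follower standing in the seated housing like that, and leave the red and yellow tools where they stand in the block.

Things in the scene. Friction and masses are not known exactly. Their poses are not given: they have to be found in the camera images.
- housing: Steel lock housing, loose, upright on the bench: block 40 (x) by 38 (y) by 54 mm tall (z), 0.3 kg; grip across its y faces. A rib 12 mm wide (y) sticks out 12 mm farther on its +x side, over the full height. A 20 mm round bore runs right through along z. Origin: bore's centre at the underside; z up. The rib starts pointing between straight away from the robot and 1.1 rad right of that.
- plug: Brass plug, a cylinder 17 mm across, 34 mm long, stuck in the housing's bore, its upper end 14 mm below the housing's top, its lower end 6 mm above the underside. Sprung pins on the rib side press on it: it takes roughly 5 N to slide and comes free once about half of it is out. Origin: centre of its lower end face, z along its length.
- plug_mid (a point): Middle of the brass plug, on its axis.
- pocket: Blue pocket. Origin: centre of its flat floor, 72 mm over the bench; z: floor's normal, leaning 25 degrees from vertical to the fixture's -x (left); x points right and up. Seated, the housing's frame matches this one, with 2 mm play each side. Walls 14 mm high, but 40 mm at -x (backrest the housing leans on); 17 mm notch at +x for the rib; a 27 mm hole in the floor and its 8 mm plate lets out the plug.
- fixture: Fixed stand carrying the pocket on four posts, its plate 86 by 102 mm, with an open white catch tray under it on the bench. Origin on the bench straight below the pocket floor's centre; z up, x points 0.95 to 1.45 rad to the right of straight ahead. The tray spans x = -15 to 110 mm and y = -43 to 43 mm, walls 26 mm high.
- follower: Follower, 0.09 kg: steel rod 14 mm across, 68 mm long, with tapered nose, under a steel collar (28 mm across, 5 mm thick) and a round blue handle (16 mm across, 55 mm long). It stands upright in one of the block's three holes (which one varies), collar on the block's top. Origin: on its axis at the collar's underside; z up; the handle spans z = 5 to 60 mm.
- follower_tip (a point): Tip of the follower's rod, on its axis 68 mm below the collar's underside.
- tool_block: Fixed wooden block 50 mm (x) by 150 mm (y), 75 mm tall, with three holes in a row along its y axis at y = -55, 0 and 55 mm, each holding a standing tool. The handles leave free room for fingers on the x sides. Origin: centre of its underside.
- red_tool: Red-handled tool of the same shape as the follower but with an 8 mm rod, standing in the block. Leave it. Origin: on its axis at the collar's underside.
- yellow_tool: Yellow-handled tool of the same shape as the follower but with a 10 mm rod, standing in the block. Leave it. Origin: on its axis at the collar's underside.
There are look-alikes about, which are no part of the job. Leave any green or pink look-alike of the housing alone.

How it is judged:
By the outcome, as a careful person would: the job done as asked, in the order asked, and still so for the second after the job is handed in, with the robot touching nothing.
It also fails if it takes over 48 s, if anything falls off the work surface, if the arm or the gripper's body presses on something with over 40 N, if the wrist force passes 120 N, or if a joint passes its speed limit or range.

## Working session

There is one attempt and no reset: what is moved stays moved. The work goes in short steps, Python scripts to look and compute and a shell command to move; the robot and the scene stay as the last step left them, time stands still between calls to the robot, and variables do not carry over. Pictures are saved under pics/ and viewed, and the job is handed in when it is done.

```bash
mkdir -p pics; cat > h.py <<'E'
import numpy as np, cv2
from bench import ctrl
def snap(n,f):
    im=ctrl.get_image(n); cv2.imwrite(f'pics/{f}.png',cv2.cvtColor(im,cv2.COLOR_RGB2BGR)); return im
E
python3 - <<'E'
from h import *
s=ctrl.get_state(); print(s)
snap('scene','s0');snap('side','d0');snap('wrist','w0')
for n in('scene','side','wrist'): print(n,ctrl.camera_model(n))
E
```

```text
{'time': 0.0, 'joint_positions': array([ 1.19210069,  0.32183044, -0.07007067,  1.45170027,  0.02261901,
        1.37083476, -0.05690484]), 'qd': array([ 2.39975081e-03, -1.03828795e-03,  4.51973417e-05,  4.96629995e-04,
       -4.13457423e-04, -6.27627756e-04,  1.09121185e-03]), 'joint_torque': array([ 4.97548408e-04, -4.91287100e+01, -4.03993120e-01, -3.12518513e+01,
       -6.43322314e-02,  4.38447192e-02,  1.80346033e-04]), 'position': array([ 0.24851826, -0.59998721,  0.22144392]), 'tool_rot': array([ 2.00616145,  0.401236  , -2.00720355]), 'ft_force': array([1.05041911, 0.46138282, 1.08454169]), 'torque': array([0.02257038, 0.02226914, 0.00747227]), 'grip_width': 0.9981730635100982}
scene {'mtx': array([[544.00898596,   0.        , 327.01222346],
       [  0.        , 544.00898596, 242.57284638],
       [  0.        ,   0.        ,   1.        ]]), 'k1': -0.06495892729714861, 'extrinsics': array([[ 0.77138913,  0.63635962,  0.00229042, -0.39968624],
       [-0.51364592,  0.62050392,  0.59257299,  0.20996085],
       [ 0.37566831, -0.45828083,  0.8055135 , -1.20373443],
       [
[... 361 characters left out ...]
0.68898881, -0.1604526 ],
       [-0.17221084, -0.66731058,  0.72459645, -1.22028032],
       [ 0.        ,  0.        ,  0.        ,  1.        ]])}
wrist {'mtx': array([[331.9224641 ,   0.        , 317.00324657],
       [  0.        , 331.9224641 , 235.69128276],
       [  0.        ,   0.        ,   1.        ]]), 'k1': -0.05165717780671184, 'hand_eye': array([[-4.38445256e-04,  2.44609833e-01, -9.69621492e-01,
        -1.62669028e-01],
       [ 9.99999742e-01, -4.44217134e-04, -5.64245973e-04,
         1.99753769e-04],
       [-5.68742593e-04, -9.69621489e-01, -2.44609575e-01,
        -6.70461007e-02],
       [ 0.00000000e+00,  0.00000000e+00,  0.00000000e+00,
         1.00000000e+00]])}
```

View pics/s0.png

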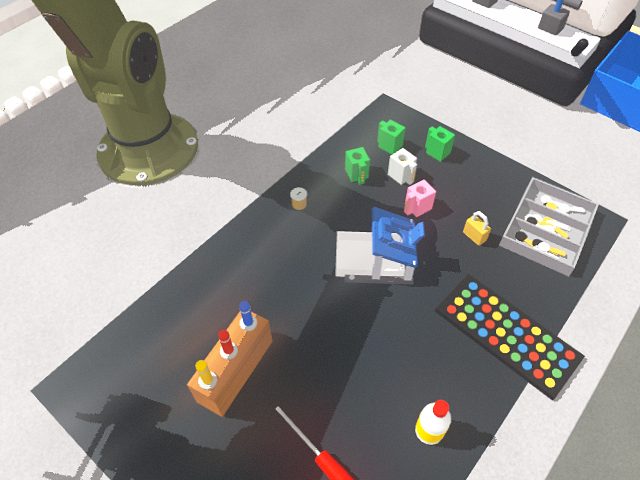

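View pics/d0.png

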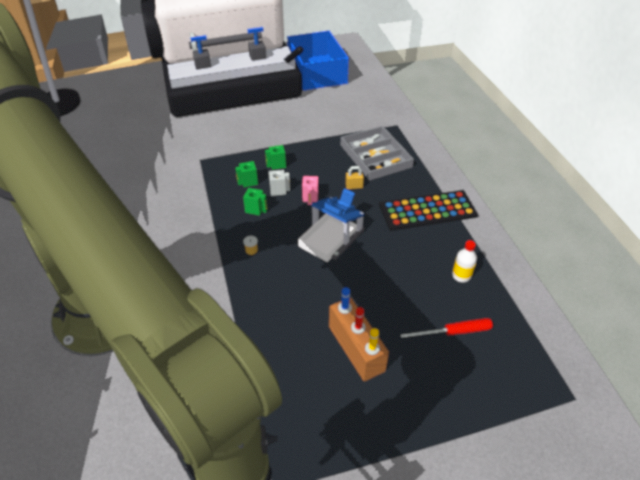

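View pics/w0.png

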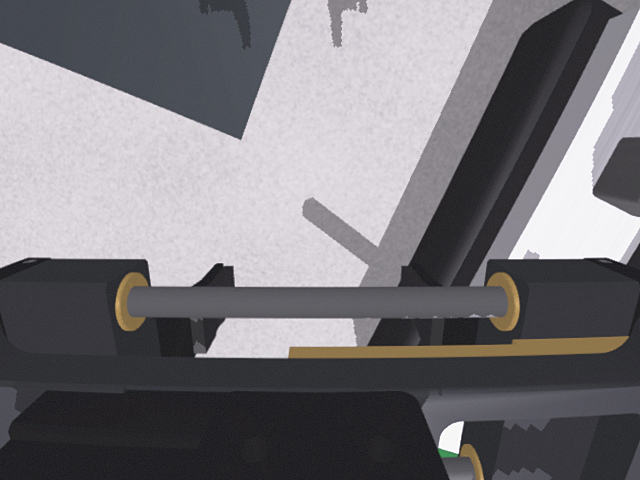

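```bash
cat >> h.py <<'E'
from scipy.spatial.transform import Rotation as R
def camX(n,st=None):
    m=ctrl.camera_model(n); K=m['mtx'];k1=m['k1']
    if n=='wrist':
        st=st or ctrl.get_state(); T=np.eye(4);T[:3,:3]=R.from_rotvec(st['tool_rot']).as_matrix();T[:3,3]=st['position']
        E=np.linalg.inv(T@m['hand_eye'])
    else: E=m['extrinsics']
    return K,k1,E
def ray(n,p,st=None):
    K,k1,E=camX(n,st); p=np.asarray(p,float).reshape(1,1,2)
    q=cv2.undistortPoints(p,K,np.array([k1,0,0,0.]))[0,0]
    d=E[:3,:3].T@np.array([q[0],-q[1],-1.]); o=-E[:3,:3].T@E[:3,3]; return o,d/np.linalg.norm(d)
def onz(n,p,z,st=None):
    o,d=ray(n,p,st); return o+d*(z-o[2])/d[2]
def tri(rs):
    A=np.zeros((3,3));b=np.zeros(3)
    for o,d in rs:
        P=np.eye(3)-np.outer(d,d);A+=P;b+=P@o
    x=np.linalg.solve(A,b); return x,[np.linalg.norm((np.eye(3)-np.outer(d,d))@(x-o)) for o,d in rs]
def proj(n,X,st=None):
    K,k1,E=camX(n,st); c=E[:3,:3]@np.asarray(X)+E[:3,3]; q=np.array([c[0],-c[1]])/-c[2]
    q=q*(1+k1*(q@q)); return K[:2,:2]@q+K[:2,2]
def crop(f,x0,y0,w,h,s,g):
    im=cv2.imread(f'pics/{f}.png')[y0:y0+h,x0:x0+w]; cv2.imwrite(f'pics/{g}.png',cv2.resize(im,None,fx=s,fy=s,interpolation=cv2.INTER_CUBIC))
E
python3 - <<'E'
from h import *
crop('s0',330,140,130,150,4,'s0a'); crop('d0',225,140,150,130,5,'d0a'); crop('s0',180,290,110,130,4,'s0b'); crop('d0',310,270,100,120,4,'d0b')
E
```

```text
(no output)
```

View pics/s0a.png

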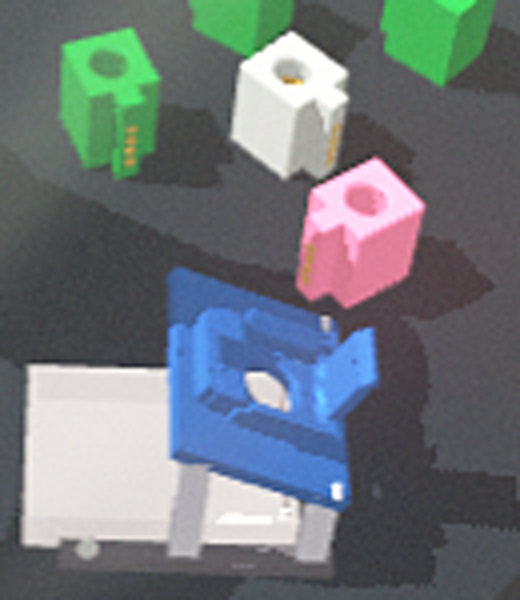

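View pics/d0a.png

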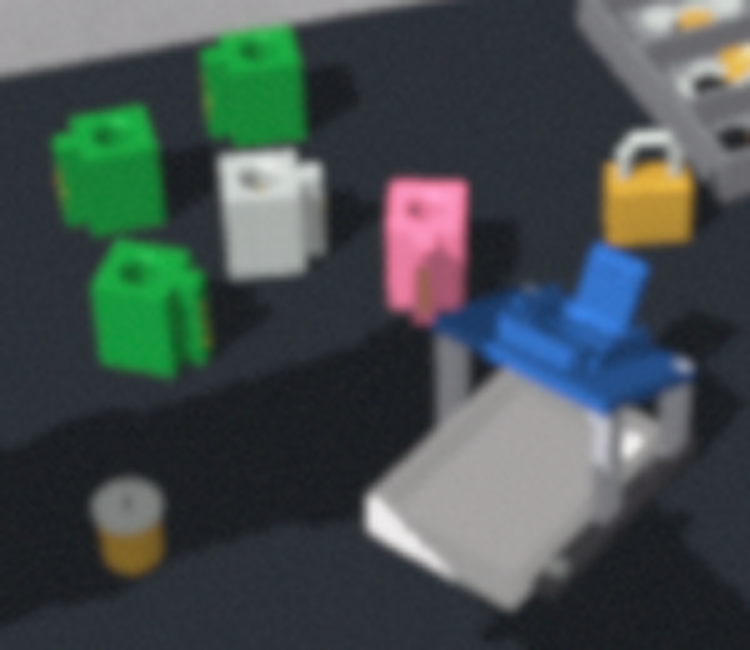

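View pics/s0b.png

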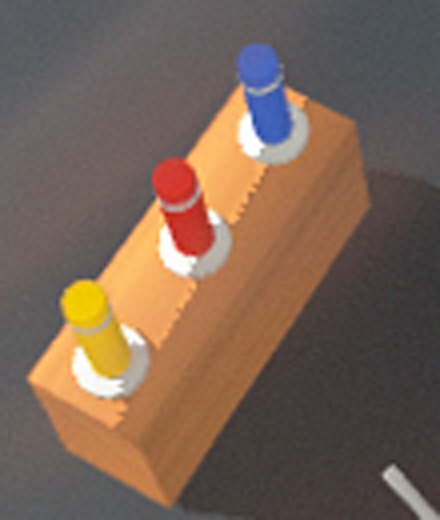

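View pics/d0b.png

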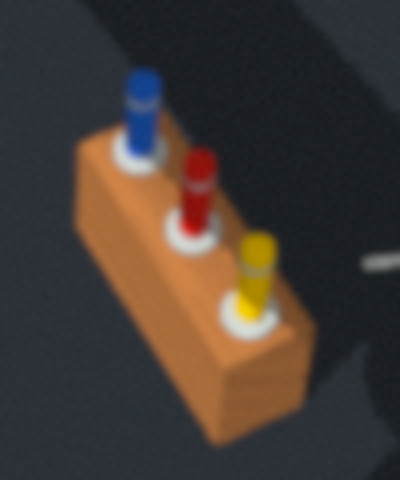

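```bash
python3 - <<'E'
from h import *
S=lambda x,y:('scene',(330+x/4,140+y/4)); D=lambda x,y:('side',(225+x/5,140+y/5))
SB=lambda x,y:('scene',(180+x/4,290+y/4)); DB=lambda x,y:('side',(310+x/4,270+y/4))
def t(*a):
    x,e=tri([ray(*i) for i in a]);return x.round(4),np.round(e,4)
print('bore',t(S(292,70),D(262,180)), onz(*S(292,70),.054),onz(*D(262,180),.054))
for n,p in dict(top=(292,32),left=(238,85),bot=(291,125),ribR=(348,98),ribL=(333,112)).items(): print(n,onz(*S(*p),.054).round(4))
for n,p in dict(tl=(218,152),tr=(296,148),ribfar=(322,162),ribnear=(307,168),bl=(226,190)).items(): print('D',n,onz(*D(*p),.054).round(4))
print('plate A left-lower?',t(S(172,458),D(605,408)),'B',t(S(347,505),D(693,370)),'C',t(S(180,270),D(437,322)))
print('hole',t(S(268,392),D(560,342)))
for n,p in dict(blue=(273,137),red=(196,246),yel=(110,362)).items(): print(n,onz(*SB(*p),.08).round(4))
for n,p in dict(blue=(139,153),red=(192,232),yel=(249,315)).items(): print(n,onz(*DB(*p),.08).round(4))
for n,a,b in (('blue',(258,57),(145,80)),('red',(175,173),(201,162)),('yel',(85,295),(259,245))): print(n,t(SB(*a),DB(*b)))
E
```

```text
bore (array([0.481 , 0.2896, 0.0519]), array([0.0013, 0.0013])) [0.48115938 0.28944679 0.054     ] [0.48064545 0.28518851 0.054     ]
top [0.4653 0.3124 0.054 ]
left [0.4661 0.2629 0.054 ]
bot [0.5029 0.2571 0.054 ]
ribR [0.5144 0.2912 0.054 ]
ribL [0.5141 0.2781 0.054 ]
D tl [0.4633 0.3149 0.054 ]
D tr [0.5043 0.3061 0.054 ]
D ribfar [0.5148 0.2906 0.054 ]
D ribnear [0.5059 0.288  0.054 ]
D bl [0.4605 0.2826 0.054 ]
plate A left-lower? (array([0.59  , 0.0364, 0.0868]), array([0.0014, 0.0014])) B (array([0.6522, 0.0858, 0.0509]), array([0.0001, 0.0001])) C (array([0.5309, 0.1215, 0.0846]), array([0.0012, 0.0012]))
hole (array([0.592 , 0.1097, 0.0617]), array([0.0023, 0.0023]))
blue [ 0.5171 -0.1944  0.08  ]
red [ 0.5272 -0.2469  0.08  ]
yel [ 0.5361 -0.3004  0.08  ]
blue [ 0.5114 -0.195   0.08  ]
red [ 0.5217 -0.2487  0.08  ]
yel [ 0.5325 -0.3022  0.08  ]
blue (array([ 0.514 , -0.1904,  0.1338]), array([0.0003, 0.0003]))
red (array([ 0.5245, -0.2444,  0.1326]), array([0.0006, 0.0006]))
yel (array([ 0.5347, -0.2981,  0.1335]), array([0.0004, 0.0004]))
```

```bash
python3 - <<'E'
from h import *
S=lambda x,y:('scene',(330+x/4,140+y/4)); D=lambda x,y:('side',(225+x/5,140+y/5))
def t(*a):
    x,e=tri([ray(*i) for i in a]);return x.round(4),np.round(e,4)
print(t(S(27,365),D(367,488)),t(S(22,545),D(515,608)))
print('base',proj('scene',[0,0,0]),proj('side',[0,0,0]),proj('scene',[.249,-.601,.223]),proj('side',[.249,-.601,.223]))
for p in((383,95),(627,218),(33,390)): print(onz('scene',p,0))
for p in((202,160),(398,126),(575,398)): print(onz('side',p,0))
E
```

```text
(array([0.4828, 0.0723, 0.0278]), array([0.0018, 0.0018])) (array([0.5358, 0.0031, 0.0014]), array([0.0004, 0.0004]))
base [148.03088219 148.55140954] [101.55877982 311.98057856] [-134.91796027  366.93130374] [252.85027638 523.81589721]
[ 2.95266502e-01  4.83952132e-01 -1.11022302e-16]
[0.90650561 0.49298485 0.        ]
[ 0.29310989 -0.48586841  0.        ]
[0.29715276 0.48521127 0.        ]
[0.90842942 0.4812332  0.        ]
[ 9.06610114e-01 -4.85653274e-01 -1.11022302e-16]
```

```bash
python3 - <<'E'
from h import *
s=ctrl.get_state(); M=R.from_rotvec(s['tool_rot']).as_matrix(); print(M.round(3)); print(np.degrees(np.arctan2(M[1,1],M[0,1])), np.degrees(np.arctan2(s['position'][1],s['position'][0])))
E
```

```text
[[-0.001  0.383 -0.924]
 [ 0.001 -0.924 -0.383]
 [-1.    -0.001  0.   ]]
-67.4930388780805 -67.49723046271517
```

```bash
r='{"rot":[-0.8,0,0],"travel":[0,0,-0.15],"jaw":-1}'; python3 -m jog '[{"rot":[-0.8,0,0],"travel":[0,0,-0.15],"jaw":-1},{"rot":[-0.8,0,0],"travel":[0,0,-0.15],"jaw":-1},{"rot":[-0.8,0,0],"travel":[0,0,-0.15],"jaw":-1},{"rot":[-0.8,0,0],"travel":[0,0,-0.15],"jaw":-1},{"rot":[-0.8,0,0],"travel":[0,0,-0.15],"jaw":-1},{"rot":[-0.8,0,0],"travel":[0,0,-0.15],"jaw":-1},{"rot":[-0.8,0,0],"travel":[0,0,-0.15],"jaw":-1},{"rot":[-0.8,0,0],"travel":[0,0,-0.15],"jaw":-1}]'
```

```text
time: 0.95
position: [0.5355, -0.3877, 0.2221]
tool_rot: [1.647, 0.852, -1.648]
ft_force: [1.4, 0.4, 0.4]
grip_width: 1.005
```

```bash
python3 -m jog '[{"rot":[-1,0,0],"travel":[0,-0.03,-0.16],"jaw":-1},{"rot":[-1,0,0],"travel":[0,-0.03,-0.16],"jaw":-1},{"rot":[-1,0,0],"travel":[0,-0.03,-0.16],"jaw":-1},{"rot":[-1,0,0],"travel":[0,-0.03,-0.16],"jaw":-1},{"rot":[-1,0,0],"travel":[0,-0.03,-0.16],"jaw":-1},{"rot":[-1,0,0],"travel":[0,-0.03,-0.16],"jaw":-1},{"rot":[-1,0,0],"travel":[0,-0.03,-0.16],"jaw":-1},{"rot":[-1,0,0],"travel":[0,-0.03,-0.16],"jaw":-1}]' && python3 -m jog '[{"rot":[-1,0,0],"travel":[0,0,-0.16],"jaw":-1},{"rot":[-1,0,0],"travel":[0,0,-0.16],"jaw":-1},{"rot":[-1,0,0],"travel":[0,0,-0.16],"jaw":-1},{"rot":[-1,0,0],"travel":[0,0,-0.16],"jaw":-1},{"rot":[-1,0,0],"travel":[0,0,0],"jaw":-1},{"rot":[-1,0,0],"travel":[0,0,0],"jaw":-1},{"rot":[-1,0,0],"travel":[0,0,0],"jaw":-1},{"rot":[-1,0,0],"travel":[0,0,0],"jaw":-1}]'
```

```text
time: 1.75
position: [0.5833, -0.0072, 0.2222]
tool_rot: [1.148, 1.247, -1.148]
ft_force: [0.6, -0.2, -0.0]
grip_width: 0.997
time: 2.55
position: [0.5436, 0.1776, 0.2222]
tool_rot: [0.617, 1.481, -0.618]
ft_force: [-0.5, -0.1, -1.0]
grip_width: 0.999
```

```bash
python3 - <<'E'
from h import *
s=ctrl.get_state();M=R.from_rotvec(s['tool_rot']).as_matrix();print(M.round(3),s['joint_positions'].round(2)); print(np.degrees(np.arctan2(M[1,1],M[0,1])));print(M.T@(np.array([.46,.289,.25])-s['position'])/.3)
snap('wrist','w1')
E
```

```text
[[-0.001  0.71   0.704]
 [-0.     0.704 -0.71 ]
 [-1.    -0.001 -0.   ]] [ 0.33  0.23 -0.8   1.63  0.17  1.35  0.29]
44.73048094061551
[-0.092717    0.06332898 -0.45997418]
```

View pics/w1.png

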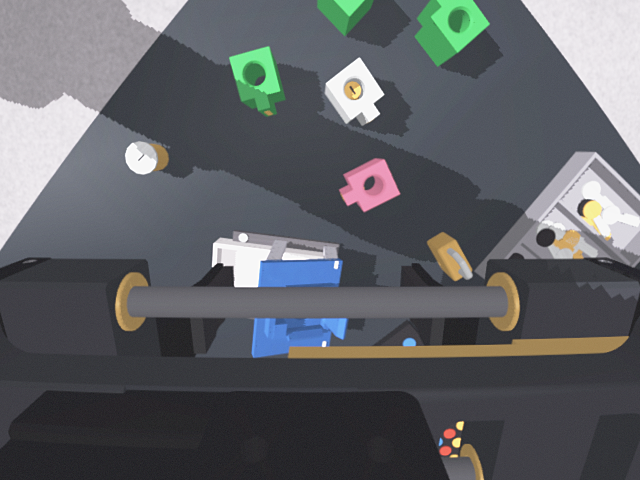

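```bash
python3 - <<'E'
from h import *
crop('w1',310,45,90,90,7,'w1a')
crop('w1',200,220,160,150,5,'w1b')
E
```

```text
(no output)
```

View pics/w1a.png

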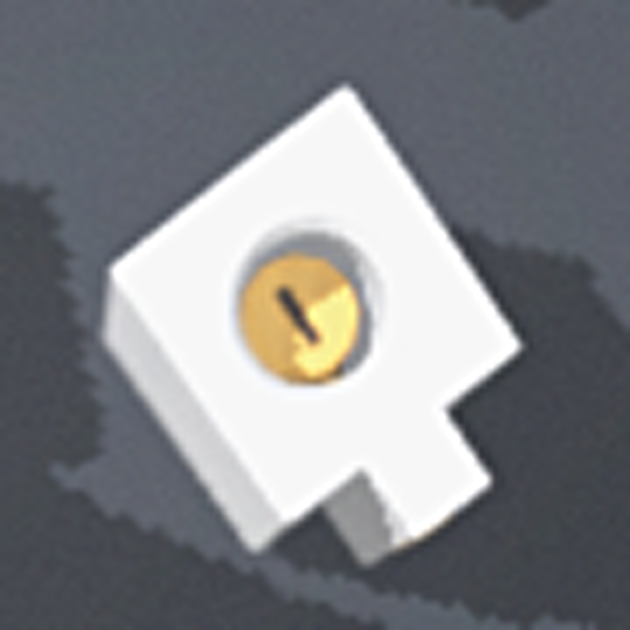

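View pics/w1b.png

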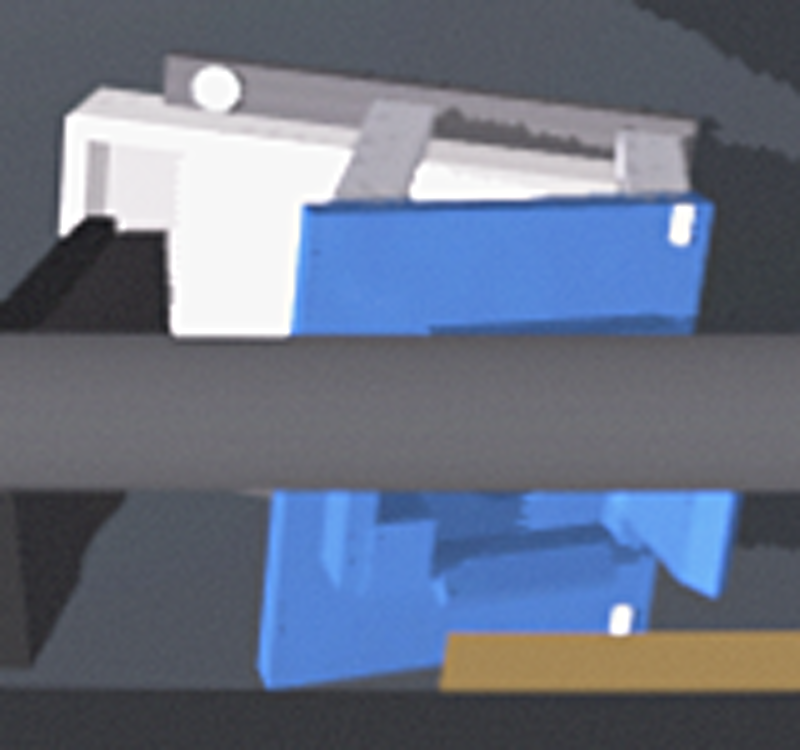

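```bash
python3 - <<'E'
from h import *
s=ctrl.get_state()
P=[onz('wrist',(310+(x+.5)/7-.5,45+(y+.5)/7-.5),.054,s)[:2] for x,y in((347,85),(522,345),(278,515),(110,270),(308,302))]
P=np.array(P);print(P.round(4));c=P[:4].mean(0);print('c',c)
for a,b in((0,1),(3,2)): d=P[b]-P[a];print('x',np.linalg.norm(d),np.degrees(np.arctan2(*d[::-1])))
for a,b in((1,0),(2,3)): d=P[b]-P[a];print('y',np.linalg.norm(d),np.degrees(np.arctan2(*d[::-1])))
E
```

```text
[[0.4639 0.3126]
 [0.5039 0.3069]
 [0.4966 0.2685]
 [0.4582 0.2744]
 [0.4797 0.2903]]
c [0.48062913 0.29059754]
x 0.040384925773595724 -8.117020459293526
x 0.038774081313031956 -8.76832233091755
y 0.040384925773595724 171.8829795407065
y 0.038774081313031956 171.23167766908244
```

```bash
python3 -m jog '[{"rot":[-0.92,0,0],"travel":[0,0.03,-0.045],"jaw":-1},{"rot":[-0.92,0,0],"travel":[0,0.03,-0.045],"jaw":-1},{"rot":[-0.92,0,0],"travel":[0,0.03,-0.045],"jaw":-1},{"rot":[-0.92,0,0],"travel":[0,0.03,-0.045],"jaw":-1},{"rot":[-0.92,0,0],"travel":[0,0.03,-0.045],"jaw":-1},{"rot":[-0.92,0,0],"travel":[0,0.03,-0.045],"jaw":-1},{"rot":[-0.92,0,0],"travel":[0,0.03,-0.045],"jaw":-1},{"rot":[-0.92,0,0],"travel":[0,0.03,-0.045],"jaw":-1}]'; cat >> h.py <<'E'
def goto(p,M1=None):
    s=ctrl.get_state();M=R.from_rotvec(s['tool_rot']).as_matrix()
    print('pos',s['position'].round(4),'j',s['joint_positions'].round(2),'F',s['ft_force'].round(1),'w',round(s['grip_width'],3),'t',s['time'])
    print('travel units (current axes)',(M.T@(np.array(p)-s['position'])/.3).round(4))
    if M1 is not None:
        print('rot units',(R.from_matrix(M.T@M1).as_rotvec()/np.radians(5)).round(3)); print('travel in target axes',(M1.T@(np.array(p)-s['position'])/.3).round(4))
def down(yaw):
    a=np.radians(yaw);return np.array([[0,np.cos(a),np.sin(a)],[0,np.sin(a),-np.cos(a)],[-1,0,0]])
E
python3 - <<'E'
from h import *
goto([.481,.290,.018],down(81.5)); snap('wrist','w2')
E
```

```text
time: 3.4
position: [0.4856, 0.2918, 0.2222]
tool_rot: [0.118, 1.568, -0.118]
ft_force: [-0.0, 1.1, -0.1]
grip_width: 1.0
pos [0.4856 0.2918 0.2222] j [ 0.23  0.26 -0.95  1.64  0.21  1.36  0.67] F [-0.   1.1 -0.1] w 1.0 t 3.4
travel units (current axes) [ 0.6808 -0.0081 -0.014 ]
rot units [-0.021 -0.005  0.002]
travel in target axes [ 0.6808 -0.0082 -0.0143]
```

View pics/w2.png

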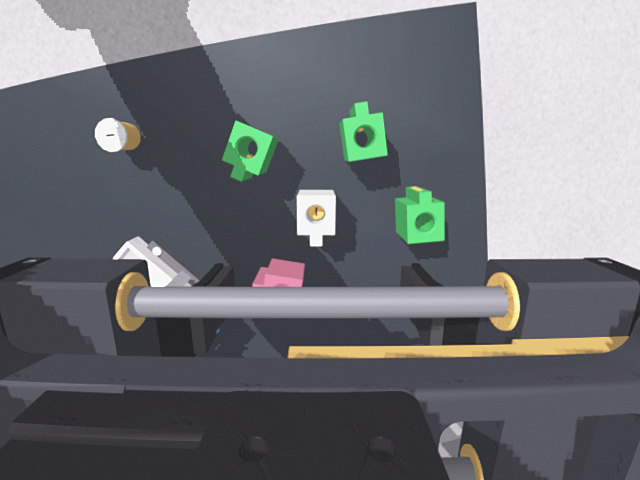

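```bash
python3 - <<'E'
from h import *
s=ctrl.get_state(); im=cv2.imread('pics/w2.png'); g=im[180:255,285:350]; m=(g.min(2)>185).astype(np.uint8)
print([ (''.join('#' if v else '.' for v in r)) for r in m[::4]])
for p in((297.5,190),(336,190),(297,234.5),(337,234.5)): print(onz('wrist',p,.054,s).round(4))
E
```

```text
['.................................................................', '.................................................................', '.................................................................', '..............###################################................', '............#######################################..............', '............#######################################..............', '............#######################################..............', '............###########...............############...............', '............#########...................##########...............', '............##########.................###########...............', '............############..........################...............', '............######################################...............', '............######################################...............', '............######################################...............', '.........................############............................', '.........................############............................', '.........................############............................', '.................................................................', '.................................................................']
[0.4511 0.2798 0.054 ]
[0.4565 0.3178 0.054 ]
[0.4961 0.2722 0.054 ]
[0.5019 0.3129 0.054 ]
```

```bash
python3 - <<'E'
from h import *
goto([.481,.290,.018],down(81.5))
s=ctrl.get_state();M=R.from_rotvec(s['tool_rot']).as_matrix();print(M.round(4))
for p in((316,234.5),(297,212),(335,212)): print((M.T@(onz('wrist',p,.054,s)-s['position'])).round(4))
for p in((298,(190)),): print((M.T@(onz('wrist',p,0,s)-s['position'])).round(4))
E
```

```text
pos [0.483  0.2947 0.2225] j [ 0.23  0.26 -0.96  1.64  0.21  1.36  0.67] F [-2.6  2.4 -0.3] w 1.001 t 3.45
travel units (current axes) [ 0.6816 -0.0171 -0.0031]
rot units [ 0.062 -0.019 -0.012]
travel in target axes [ 0.6816 -0.0164 -0.0042]
[[-0.0015  0.1425  0.9898]
 [ 0.0012  0.9898 -0.1425]
 [-1.      0.001  -0.0017]]
[ 0.1685 -0.001   0.0164]
[ 0.1685 -0.0202 -0.007 ]
[ 0.1685  0.0182 -0.007 ]
[ 0.2225 -0.022  -0.0232]
```

```bash
python3 -m jog '[{"rot":[0,0,0],"travel":[0.1,-0.015,-0.003],"jaw":-0.7},{"rot":[0,0,0],"travel":[0.14,0,0],"jaw":-0.7},{"rot":[0,0,0],"travel":[0.14,0,0],"jaw":-0.7},{"rot":[0,0,0],"travel":[0,0,0],"jaw":-0.7}]'; python3 - <<'E'
from h import *
goto([.4815,.2905,.018],down(81.5)); snap('wrist','w3')
E
```

```text
time: 3.85
position: [0.4812, 0.2837, 0.1032]
tool_rot: [0.117, 1.576, -0.126]
ft_force: [-0.4, -0.6, 1.0]
grip_width: 0.858
pos [0.4812 0.2837 0.1032] j [ 0.19  0.36 -0.91  1.79  0.31  1.15  0.6 ] F [-0.4 -0.6  1. ] w 0.858 t 3.85
travel units (current axes) [ 2.837e-01  2.420e-02 -2.000e-04]
rot units [-0.069 -0.099  0.072]
travel in target axes [ 0.2839  0.0225 -0.0025]
```

View pics/w3.png

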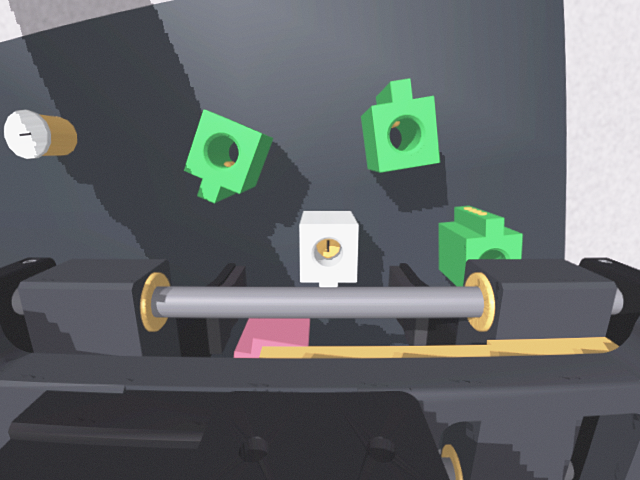

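```bash
python3 -m jog '[{"rot":[0,0,0],"travel":[0,0.022,0],"jaw":-0.6},{"rot":[0,0,0],"travel":[0,0,0],"jaw":-0.6}]'; python3 - <<'E'
from h import *
goto([.4815,.2905,.018],down(81.5)); snap('wrist','w4');s=ctrl.get_state();print(s['position'])
E
```

```text
time: 4.1
position: [0.487, 0.2958, 0.1112]
tool_rot: [0.121, 1.564, -0.117]
ft_force: [0.4, 0.2, 0.2]
grip_width: 0.81
pos [0.487  0.2958 0.1112] j [ 0.18  0.36 -0.91  1.77  0.31  1.16  0.59] F [0.4 0.2 0.2] w 0.81 t 4.1
travel units (current axes) [ 0.3107 -0.0214 -0.0164]
rot units [-0.037  0.038 -0.038]
travel in target axes [ 0.3108 -0.0203 -0.0154]
[0.48681798 0.29536508 0.11100837]
```

View pics/w4.png

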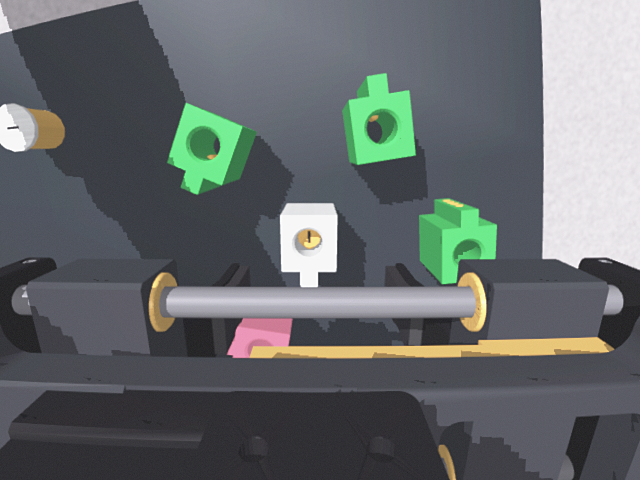

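```bash
python3 - <<'E'
from h import *
s=ctrl.get_state();M=R.from_rotvec(s['tool_rot']).as_matrix()
for p in((280.5,240),(337,240),(309,272),(309,289)): print((M.T@(onz('wrist',p,.054,s)-s['position'])).round(4), onz('wrist',p,.054,s).round(4))
goto([.4815,.2905,.018],down(81.5))
E
```

```text
[ 0.0569 -0.0249 -0.0073] [0.476 0.272 0.054]
[ 0.057   0.0138 -0.0073] [0.4819 0.3102 0.054 ]
[ 0.057  -0.0055  0.016 ] [0.502  0.2876 0.054 ]
[ 0.0571 -0.0056  0.0288] [0.5147 0.2856 0.054 ]
pos [0.4868 0.2954 0.111 ] j [ 0.18  0.36 -0.91  1.77  0.31  1.16  0.59] F [ 0.2 -0.3 -0.4] w 0.807 t 4.15
travel units (current axes) [ 0.3099 -0.0195 -0.0161]
rot units [-0.035  0.037 -0.031]
travel in target axes [ 0.31   -0.0187 -0.0151]
```

```bash
python3 -m jog '[{"rot":[0,0,0],"travel":[0.02,-0.009,-0.007],"jaw":-0.5},{"rot":[0,0,0],"travel":[0.06,-0.009,-0.006],"jaw":-0.5},{"rot":[0,0,0],"travel":[0.08,0,0],"jaw":-0.5},{"rot":[0,0,0],"travel":[0.08,0,0],"jaw":-0.5},{"rot":[0,0,0],"travel":[0.05,0,0],"jaw":-0.5},{"rot":[0,0,0],"travel":[0.02,0,0],"jaw":-0.5},{"rot":[0,0,0],"travel":[0,0,0],"jaw":-0.5},{"rot":[0,0,0],"travel":[0,0,0],"jaw":-0.5}]' 40; python3 - <<'E'
from h import *
snap('wrist','w5');goto([.4815,.2905,.018],down(81.5))
E
```

```text
time: 4.95
position: [0.4815, 0.2894, 0.0164]
tool_rot: [0.12, 1.566, -0.118]
ft_force: [0.2, -0.2, 0.7]
grip_width: 0.748
pos [0.4816 0.2894 0.0166] j [ 0.12  0.47 -0.85  1.86  0.42  1.    0.52] F [0.4 0.2 0.4] w 0.749 t 5.0
travel units (current axes) [-0.0046  0.0036 -0.0009]
rot units [-0.039  0.018 -0.012]
travel in target axes [-0.0046  0.0036 -0.0009]
```

View pics/w5.png

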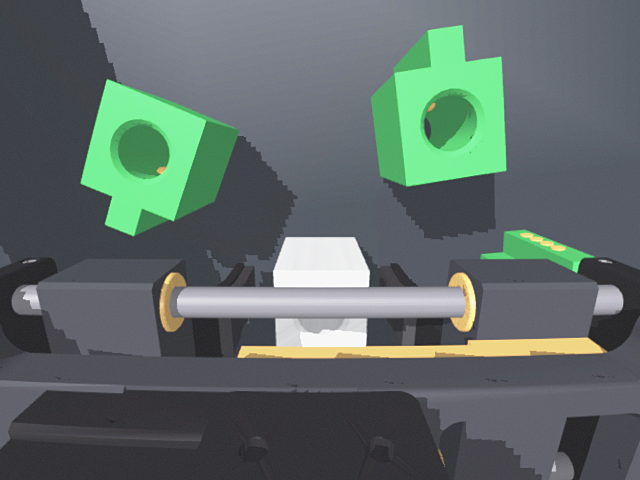

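```bash
python3 -m jog '[{"rot":[0,0,0],"travel":[-0.012,0.004,0],"jaw":-0.3},{"rot":[0,0,0],"travel":[0,0,0],"jaw":0.2},{"rot":[0,0,0],"travel":[0,0,0],"jaw":0.4},{"rot":[0,0,0],"travel":[0,0,0],"jaw":1},{"rot":[0,0,0],"travel":[0,0,0],"jaw":1},{"rot":[0,0,0],"travel":[0,0,0],"jaw":1}]' 40; python3 - <<'E'
from h import *
snap('wrist','w6');goto([.4815,.2905,.018],down(81.5))
E
```

```text
time: 5.6
position: [0.4812, 0.2904, 0.0193]
tool_rot: [0.119, 1.567, -0.119]
ft_force: [0.2, 1.5, 0.9]
grip_width: 0.437
pos [0.4811 0.2904 0.0193] j [ 0.12  0.47 -0.85  1.86  0.41  1.    0.52] F [0.7 0.9 0.3] w 0.434 t 5.65
travel units (current axes) [0.0043 0.0005 0.0011]
rot units [-0.037  0.003 -0.007]
travel in target axes [0.0043 0.0005 0.0011]
```

View pics/w6.png

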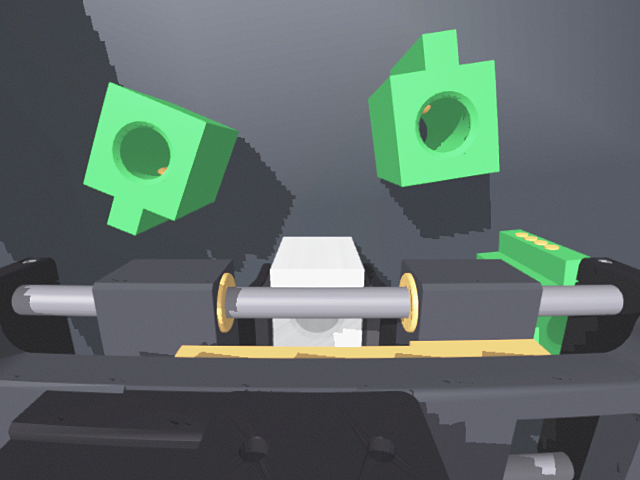

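```bash
python3 - <<'E'
from h import *
s=ctrl.get_state();M=R.from_rotvec(s['tool_rot']).as_matrix()
for p,z in(((317,268),.054),((317,237),0),((272,268),.054),((364,268),.054)): print((M.T@(onz('wrist',p,z,s)-s['position'])).round(4))
E
python3 -m jog '[{"rot":[0,0,0],"travel":[-0.03,0,0],"jaw":1},{"rot":[0,0,0],"travel":[-0.1,0,0],"jaw":1},{"rot":[0,0,0],"travel":[-0.12,0,0],"jaw":1},{"rot":[0,0,0],"travel":[-0.12,0,0],"jaw":1},{"rot":[0,0,0],"travel":[-0.12,0,0],"jaw":1},{"rot":[0,0,0],"travel":[-0.1,0,0],"jaw":1},{"rot":[0,0,0],"travel":[-0.05,0,0],"jaw":1},{"rot":[0,0,0],"travel":[0,0,0],"jaw":1}]'
```

```text
[-0.0347  0.0001 -0.0199]
[ 0.0193  0.0001 -0.0191]
[-0.0347 -0.0182 -0.0198]
[-0.0347  0.0193 -0.0199]
time: 6.45
position: [0.4816, 0.2904, 0.2126]
tool_rot: [0.12, 1.565, -0.119]
ft_force: [1.0, -0.3, -5.8]
grip_width: 0.434
```

```bash
python3 -m jog '[{"rot":[0.6,0,0],"travel":[-0.005,0,0.03],"jaw":1},{"rot":[1,0,0],"travel":[-0.005,0,0.047],"jaw":1},{"rot":[1,0,0],"travel":[-0.005,0,0.047],"jaw":1},{"rot":[1,0,0],"travel":[-0.005,0,0.047],"jaw":1},{"rot":[1,0,0],"travel":[-0.005,0,0.047],"jaw":1},{"rot":[1,0,0],"travel":[-0.005,0,0.047],"jaw":1},{"rot":[1,0,0],"travel":[-0.005,0,0.047],"jaw":1},{"rot":[1,0,0],"travel":[-0.005,0,0.047],"jaw":1}]' && python3 -m jog '[{"rot":[1,0,0],"travel":[-0.005,0,0.047],"jaw":1},{"rot":[1,0,0],"travel":[-0.005,0,0.047],"jaw":1},{"rot":[1,0,0],"travel":[-0.005,0,0.047],"jaw":1},{"rot":[1,0,0],"travel":[-0.005,0,0.047],"jaw":1},{"rot":[1,0,0],"travel":[-0.005,0,0.047],"jaw":1},{"rot":[1,0,0],"travel":[-0.005,0,0.047],"jaw":1},{"rot":[1,0,0],"travel":[-0.005,0,0.047],"jaw":1},{"rot":[1,0,0],"travel":[-0.005,0,0.047],"jaw":1}]'; python3 - <<'E'
from h import *
goto([.50,0,.25],down(-51.5))
E
```

```text
time: 7.25
position: [0.5759, 0.244, 0.2198]
tool_rot: [0.637, 1.478, -0.642]
ft_force: [-0.7, 0.6, -4.4]
grip_width: 0.433
time: 8.05
position: [0.6237, 0.1443, 0.2316]
tool_rot: [1.166, 1.238, -1.174]
ft_force: [1.0, -0.1, -5.0]
grip_width: 0.433
pos [0.6237 0.1443 0.2316] j [ 0.21  0.36 -0.63  1.44  0.21  1.41 -0.36] F [ 1.  -0.1 -5. ] w 0.433 t 8.05
travel units (current axes) [-0.0586 -0.4383  0.4581]
rot units [10.921  0.039  0.052]
travel in target axes [-0.0614  0.1198  0.6223]
```

```bash
python3 -m jog '[{"rot":[1,0,0],"travel":[-0.005,0,0.06],"jaw":1},{"rot":[1,0,0],"travel":[-0.005,0,0.06],"jaw":1},{"rot":[1,0,0],"travel":[-0.005,0,0.06],"jaw":1},{"rot":[1,0,0],"travel":[-0.005,0,0.06],"jaw":1},{"rot":[1,0,0],"travel":[-0.005,0,0.06],"jaw":1},{"rot":[1,0,0],"travel":[-0.005,0,0.06],"jaw":1},{"rot":[1,0,0],"travel":[-0.005,0,0.06],"jaw":1},{"rot":[1,0,0],"travel":[-0.005,0,0.06],"jaw":1}]' && python3 -m jog '[{"rot":[1,0,0],"travel":[-0.005,0,0.06],"jaw":1},{"rot":[1,0,0],"travel":[-0.005,0,0.05],"jaw":1},{"rot":[0.9,0,0],"travel":[0,0,0.03],"jaw":1},{"rot":[0,0,0],"travel":[0,0,0],"jaw":1},{"rot":[0,0,0],"travel":[0,0,0],"jaw":1},{"rot":[0,0,0],"travel":[0,0,0],"jaw":1}]'; python3 - <<'E'
from h import *
goto([.50,0,.25],down(-51.5)); snap('wrist','w7');goto([.50,0,.25],down(-51.5)); 
E
```

```text
time: 8.85
position: [0.5886, 0.0075, 0.2438]
tool_rot: [1.662, 0.835, -1.671]
ft_force: [0.3, -0.7, -4.6]
grip_width: 0.433
time: 9.45
position: [0.5629, -0.0222, 0.249]
tool_rot: [1.828, 0.648, -1.83]
ft_force: [-0.2, 0.7, -5.4]
grip_width: 0.434
pos [ 0.5629 -0.0222  0.249 ] j [ 0.39  0.15 -0.44  1.62  0.07  1.39 -0.95] F [-0.2  0.7 -5.4] w 0.434 t 9.45
travel units (current axes) [-0.003  -0.1895  0.1164]
rot units [0.09  0.01  0.018]
travel in target axes [-0.0033 -0.1885  0.1179]
pos [ 0.563  -0.0223  0.2493] j [ 0.39  0.15 -0.44  1.62  0.07  1.39 -0.95] F [ 0.9 -0.1 -4.1] w 0.434 t 9.5
travel units (current axes) [-0.0021 -0.1898  0.1167]
rot units [0.087 0.007 0.014]
travel in target axes [-0.0024 -0.1889  0.1181]
```

View pics/w7.png

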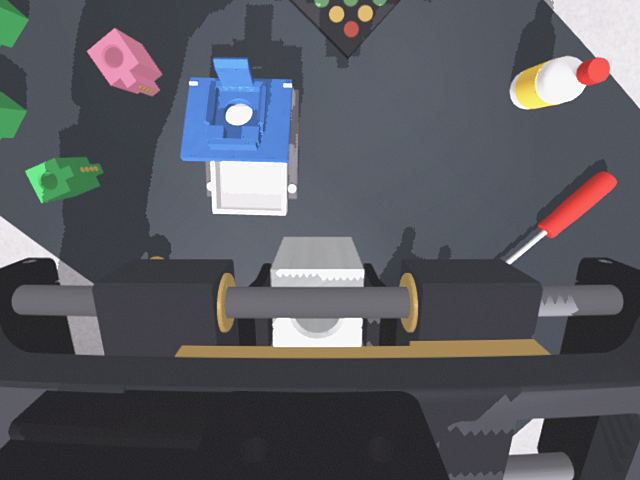

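```bash
python3 - <<'E'
from h import *
crop('w7',175,50,130,95,6,'w7a')
E
```

```text
(no output)
```

View pics/w7a.png

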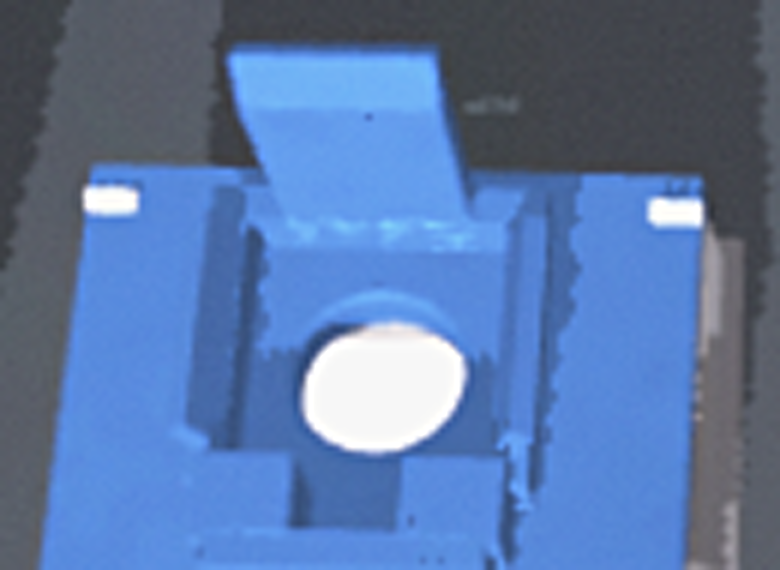

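```bash
python3 - <<'E'
from h import *
crop('w7',170,110,130,110,6,'w7b')
E
```

```text
(no output)
```

View pics/w7b.png

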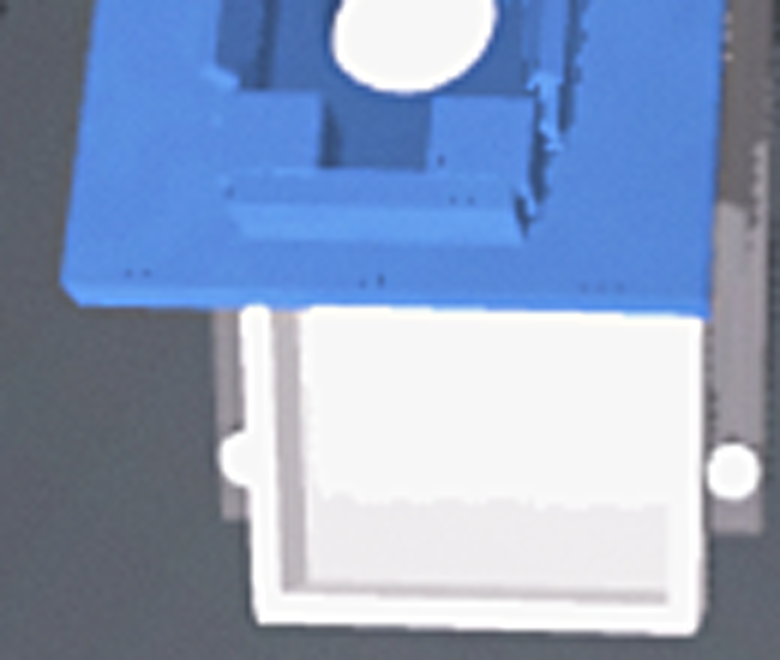

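```bash
cat > fit.py <<'E'
from h import *
from scipy.optimize import least_squares
s=ctrl.get_state()
S=lambda x,y:(330+x/4-.4,140+y/4-.4); D=lambda x,y:(225+x/5-.4,140+y/5-.4)
a,b=.043,.051
obs=[('wrist',(-a,-b),(190.3,77.8)),('wrist',(-a,b),(292.3,79.7)),('wrist',(a,-b),(180.7,156.7)),('wrist',(a,b),(288.7,160)),('wrist',(0,0),(238.8,111.8)),
('scene',(a,b),S(172,455)),('scene',(-a,b),S(347,502)),('scene',(a,-b),S(180,268)),
('side',(a,b),D(605,406)),('side',(-a,b),D(693,366)),('side',(a,-b),D(437,321))]
def pose(v):
    yaw,t=v[3],v[4]; Rm=R.from_euler('ZY',[yaw,-t]).as_matrix(); return Rm,np.array(v[:3])
def res(v,names):
    Rm,p=pose(v); return np.concatenate([proj(n,p+Rm@np.array([q[0],q[1],0]),s)-np.array(o) for n,q,o in obs if n in names])
for names in(('wrist',),('scene','side'),('wrist','scene','side')):
    f=least_squares(res,[.6,.08,.072,np.radians(-141),np.radians(25)],args=(names,))
    print(names,f.x[:3].round(4),np.degrees(f.x[3:]).round(2),np.abs(f.fun).max().round(2),f.fun.round(1))
E
python3 fit.py
```

```text
('wrist',) [0.594  0.1004 0.0764] [-142.64   25.9 ] 4.17 [ 0.7 -1.   0.4 -1.1 -0.3 -0.6  0.1 -1.5 -0.8  4.2]
('scene', 'side') [0.5908 0.1027 0.0713] [-144.22   22.41] 1.01 [ 0.4 -1.   0.6  0.5 -0.8  0.1 -0.1  0.7  0.9  0.4 -0.6 -0.4]
('wrist', 'scene', 'side') [0.593  0.1012 0.0729] [-143.16   24.02] 4.83 [ 0.6 -1.3 -0.3 -0.4  0.1 -0.3 -1.2 -0.2 -1.2  4.8  1.9 -0.3  1.5  1.2
 -0.4  0.5  1.6 -0.1  1.9  0.2  0.5 -0.8]
```

```bash
cat >> fit.py <<'E'
print('--')
def res2(v,names):
    Rm,p=pose([v[0],v[1],.072,v[2],np.radians(25)]); return np.concatenate([proj(n,p+Rm@np.array([q[0]+(v[3] if q[0] else 0),q[1],0]),s)-np.array(o) for n,q,o in obs if n in names])
for names in(('wrist',),('scene','side'),('wrist','scene','side')):
    f=least_squares(res2,[.6,.08,np.radians(-141),0],args=(names,))
    print(names,f.x[:2].round(4),np.degrees(f.x[2]).round(2),f.x[3].round(4),f.fun.round(1))
E
python3 fit.py | sed -n '/--/,$p'
```

```text
--
('wrist',) [0.5972 0.1035] -142.74 0.0058 [ 0.7 -0.2  0.  -0.1  0.2  0.5 -0.4 -0.2 -0.4 -0.1]
('scene', 'side') [0.588  0.1008] -143.33 -0.0032 [ 1.1 -1.2  0.1  0.9 -1.  -0.1  0.3  0.2  0.5  1.1 -0.6 -0.6]
('wrist', 'scene', 'side') [0.5968 0.1035] -142.98 0.006 [ 0.6  0.  -0.1  0.6 -0.3  0.7 -0.8  0.5 -0.6  0.2  1.6 -0.8  0.9  1.
 -0.8 -0.1  1.7 -0.6  1.7  0.2  0.5 -1.2]
```

```bash
cat >> h.py <<'E'
FX=[.597,.1035,np.radians(-142.8)]
def pocket(): return R.from_euler('ZY',[FX[2],-np.radians(25)]).as_matrix(),np.array([FX[0],FX[1],.072])
def seat(h,dx=0,dy=0,off=.0193):
    Rm,p=pocket(); M1=np.column_stack([-Rm[:,2],Rm[:,1],Rm[:,0]]); return p+Rm@np.array([dx,dy,h+off]),M1
E
python3 - <<'E'
from h import *
for h in(.1,.06,0): t,M=seat(h); print(t.round(4)); goto(t,M)
E
```

```text
[0.6372 0.134  0.1801]
pos [ 0.563  -0.0223  0.2493] j [ 0.39  0.15 -0.44  1.62  0.07  1.39 -0.95] F [ 0.9 -0.1 -4.1] w 0.434 t 9.5
travel units (current axes) [ 0.2306 -0.2496 -0.5198]
rot units [ 0.345 -4.993 -0.062]
travel in target axes [-0.0073 -0.2655 -0.5613]
[0.6237 0.1238 0.1439]
pos [ 0.563  -0.0223  0.2493] j [ 0.39  0.15 -0.44  1.62  0.07  1.39 -0.95] F [ 0.9 -0.1 -4.1] w 0.434 t 9.5
travel units (current axes) [ 0.3514 -0.2511 -0.4635]
rot units [ 0.345 -4.993 -0.062]
travel in target axes [ 0.126  -0.2655 -0.5613]
[0.6035 0.1084 0.0895]
pos [ 0.563  -0.0223  0.2493] j [ 0.39  0.15 -0.44  1.62  0.07  1.39 -0.95] F [ 0.9 -0.1 -4.1] w 0.434 t 9.5
travel units (current axes) [ 0.5328 -0.2535 -0.3791]
rot units [ 0.345 -4.993 -0.062]
travel in target axes [ 0.326  -0.2655 -0.5613]
```

```bash
python3 -m jog '[{"rot":[0.07,-0.5,0],"travel":[0,0,0],"jaw":1},{"rot":[0.07,-1,0],"travel":[0,0,0],"jaw":1},{"rot":[0.07,-1,0],"travel":[0,-0.02,-0.02],"jaw":1},{"rot":[0.07,-1,0],"travel":[0,-0.03,-0.05],"jaw":1},{"rot":[0.07,-1,0],"travel":[0,-0.03,-0.07],"jaw":1},{"rot":[0,-0.5,0],"travel":[0,-0.04,-0.08],"jaw":1},{"rot":[0,0,0],"travel":[0,-0.04,-0.08],"jaw":1},{"rot":[0,0,0],"travel":[0,-0.04,-0.08],"jaw":1}]' && python3 -m jog '[{"rot":[0,0,0],"travel":[0,-0.04,-0.07],"jaw":1},{"rot":[0,0,0],"travel":[0,-0.025,-0.06],"jaw":1},{"rot":[0,0,0],"travel":[0,0,-0.03],"jaw":1},{"rot":[0,0,0],"travel":[0,0,0],"jaw":1},{"rot":[0,0,0],"travel":[0,0,0],"jaw":1},{"rot":[0,0,0],"travel":[0,0,0],"jaw":1}]' ; python3 - <<'E'
from h import *
snap('wrist','w8');snap('scene','s8');t,M=seat(.06);goto(t,M);crop('s8',300,100,200,150,4,'s8a')
E
```

```text
time: 10.3
position: [0.6124, 0.0913, 0.2081]
tool_rot: [1.375, 0.458, -2.153]
ft_force: [0.2, -0.1, -4.0]
grip_width: 0.431
time: 10.9
position: [0.6346, 0.1291, 0.1904]
tool_rot: [1.377, 0.453, -2.154]
ft_force: [0.8, 0.0, -5.0]
grip_width: 0.432
pos [0.6345 0.1294 0.1905] j [-0.06  0.7  -0.46  1.09  0.38  1.84 -1.39] F [-0.1  0.1 -4.1] w 0.432 t 11.0
travel units (current axes) [ 0.1579 -0.0077 -0.0293]
rot units [-0.065 -0.009 -0.052]
travel in target axes [ 0.1579 -0.0068 -0.0294]
```

View pics/w8.png

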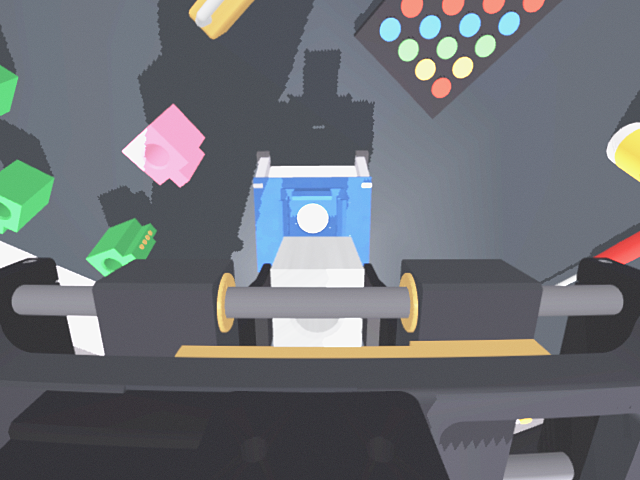

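View pics/s8a.png

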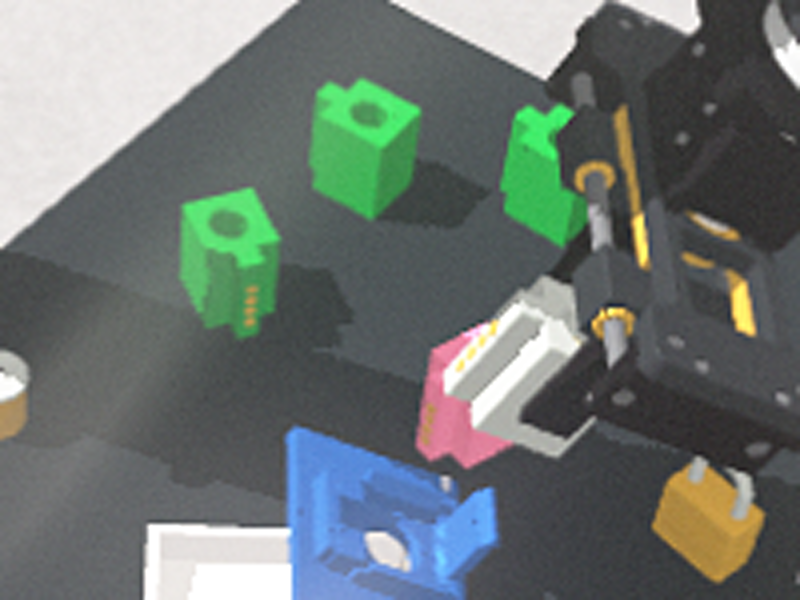

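```bash
python3 - <<'E'
from h import *
crop('w8',235,145,155,110,5,'w8a')
E
```

```text
(no output)
```

View pics/w8a.png

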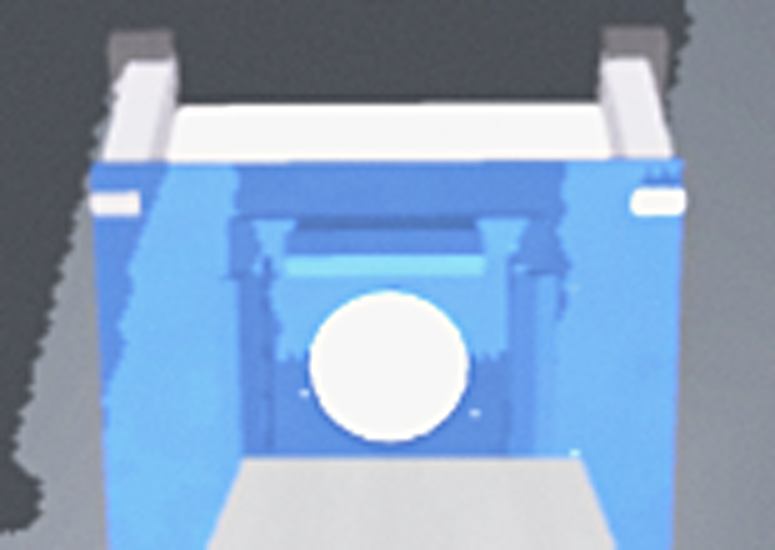

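```bash
python3 - <<'E'
from h import *
s=ctrl.get_state(); Rm,p=pocket()
o,d=ray('wrist',(312.5,202.7),s); n=Rm[:,2]; X=o+d*((p-o)@n)/(d@n); print('pocket coords of hole -x rim',Rm.T@(X-p))
M=R.from_rotvec(s['tool_rot']).as_matrix();print('tool',M.T@(X-s['position']))
print('yaw,tilt of tool in pocket', (Rm.T@M).round(4))
# edges direction: left edge and right edge of plate
for q in((235+98/5-.4,145+300/5-.4),(235+681/5-.4,145+300/5-.4),(235+108/5-.4,145+540/5-.4),(235+671/5-.4,145+540/5-.4)):
    o,d=ray('wrist',q,s);X=o+d*((p-o)@n)/(d@n);print(Rm.T@(X-p))
E
```

```text
pocket coords of hole -x rim [-1.47862221e-02 -6.58490709e-04 -3.77574935e-18]
tool [ 0.12668984 -0.00341124 -0.02350257]
yaw,tilt of tool in pocket [[-8.0e-04  5.7e-03  1.0e+00]
 [ 4.5e-03  1.0e+00 -5.7e-03]
 [-1.0e+00  4.5e-03 -8.0e-04]]
[-1.34671473e-02 -5.19899129e-02  1.34903985e-18]
[-1.28285669e-02  5.06991380e-02  4.34760837e-18]
[ 3.06546516e-02 -5.24153549e-02 -1.72974084e-17]
[3.13512411e-02 5.03666345e-02 5.87065335e-17]
```

```bash
python3 -m jog '[{"rot":[-0.03,0,-0.05],"travel":[0.02,-0.005,-0.015],"jaw":1},{"rot":[0,0,0],"travel":[0.05,-0.005,-0.016],"jaw":1},{"rot":[0,0,0],"travel":[0.06,0,0],"jaw":1},{"rot":[0,0,0],"travel":[0.06,0,0],"jaw":1},{"rot":[0,0,0],"travel":[0.06,0,0],"jaw":1},{"rot":[0,0,0],"travel":[0.03,0,0],"jaw":1},{"rot":[0,0,0],"travel":[0,0,0],"jaw":1},{"rot":[0,0,0],"travel":[0,0,0],"jaw":1}]'; python3 - <<'E'
from h import *
snap('wrist','w9');snap('scene','s9');t,M=seat(.0,-.001,-.0006);goto(t,M);crop('s9',360,160,130,110,6,'s9a');crop('w9',220,140,200,110,4,'w9a')
E
```

```text
time: 11.8
position: [0.6111, 0.1167, 0.1097]
tool_rot: [1.374, 0.461, -2.156]
ft_force: [-0.7, 0.2, -4.2]
grip_width: 0.434
pos [0.6115 0.117  0.1104] j [-0.03  0.7  -0.46  1.26  0.37  1.68 -1.42] F [-0.5  0.1 -4.6] w 0.434 t 11.9
travel units (current axes) [0.0796 0.0046 0.0023]
rot units [-0.015 -0.018 -0.002]
travel in target axes [0.0796 0.0046 0.0022]
```

View pics/s9a.png

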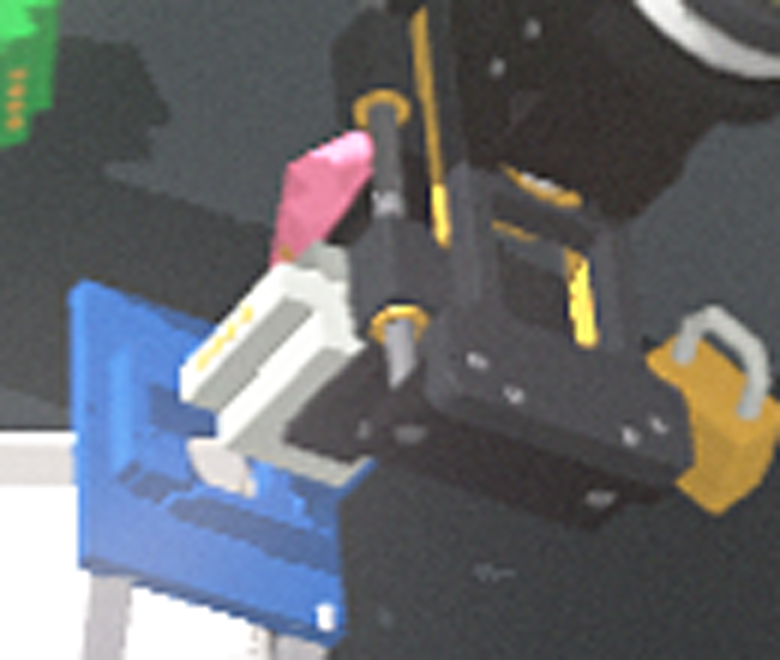

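View pics/w9a.png

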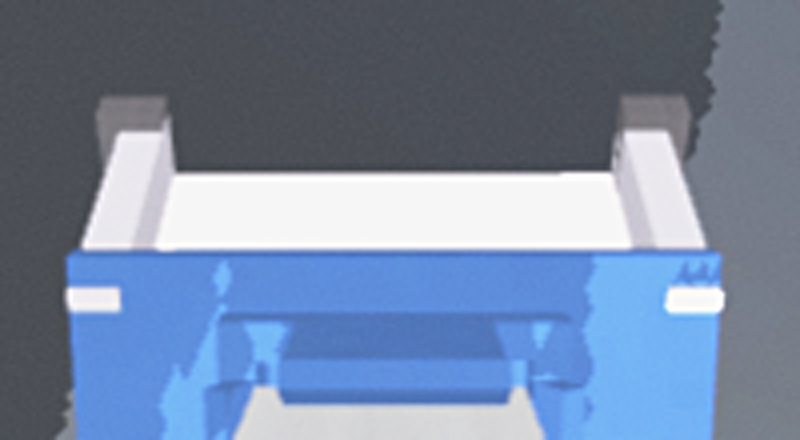

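```bash
python3 -m jog '[{"rot":[0,0,0],"travel":[0.01,0.003,0.001],"jaw":1},{"rot":[0,0,0],"travel":[0.015,0,0],"jaw":1},{"rot":[0,0,0],"travel":[0.015,0,0],"jaw":1},{"rot":[0,0,0],"travel":[0.01,0,0],"jaw":1},{"rot":[0,0,0],"travel":[0,0,0],"jaw":1}]'; python3 - <<'E'
from h import *
t,M=seat(.0,-.001,-.0006);goto(t,M)
E
```

```text
time: 12.4
position: [0.6057, 0.1114, 0.0955]
tool_rot: [1.372, 0.461, -2.157]
ft_force: [-0.1, -0.3, -5.9]
grip_width: 0.433
pos [0.6057 0.1114 0.0955] j [-0.02  0.7  -0.46  1.29  0.38  1.65 -1.42] F [-0.1 -0.3 -5.9] w 0.433 t 12.4
travel units (current axes) [ 0.0231  0.0015 -0.0011]
rot units [-0.015  0.014  0.006]
travel in target axes [ 0.0231  0.0015 -0.001 ]
```

```bash
python3 -m jog '[{"rot":[0,0,0],"travel":[0.007,0,0],"jaw":1},{"rot":[0,0,0],"travel":[0.007,0,0],"jaw":1},{"rot":[0,0,0],"travel":[0.005,0,0],"jaw":1},{"rot":[0,0,0],"travel":[0.003,0,0],"jaw":1},{"rot":[0,0,0],"travel":[0,0,0],"jaw":1}]'; python3 - <<'E'
from h import *
t,M=seat(.0,-.001,-.0006);goto(t,M);snap('scene','s10');crop('s10',360,160,130,110,6,'s10a')
E
```

```text
time: 12.9
position: [0.6039, 0.11, 0.09]
tool_rot: [1.374, 0.461, -2.156]
ft_force: [0.6, 0.8, -4.8]
grip_width: 0.431
pos [0.6039 0.11   0.09  ] j [-0.01  0.7  -0.46  1.3   0.38  1.64 -1.42] F [ 0.6  0.8 -4.8] w 0.431 t 12.9
travel units (current axes) [ 0.0034  0.0014 -0.0003]
rot units [-0.016  0.003  0.003]
travel in target axes [ 0.0034  0.0014 -0.0003]
```

View pics/s10a.png

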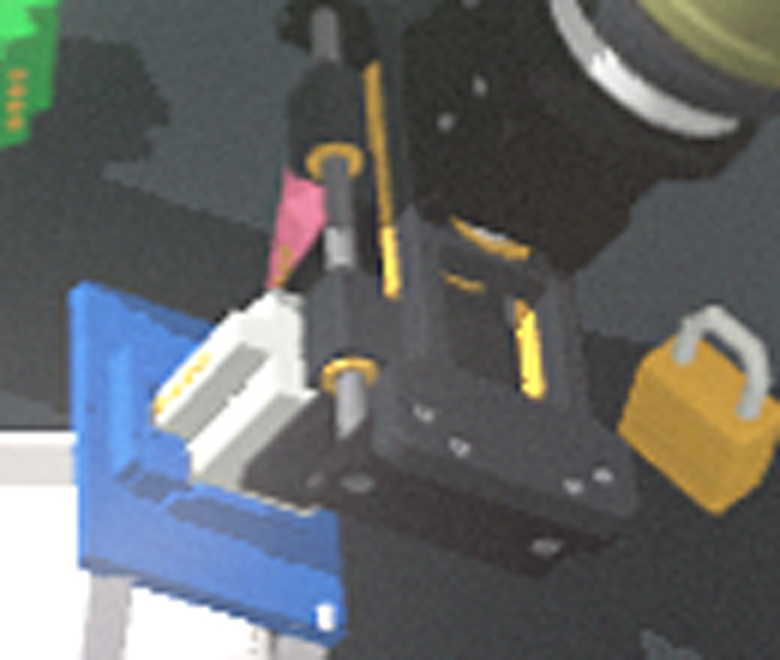

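```bash
python3 -m jog '[{"rot":[0,0,0],"travel":[0.003,0,0],"jaw":1},{"rot":[0,0,0],"travel":[0.003,0,0],"jaw":1},{"rot":[0,0,0],"travel":[0,0,0],"jaw":1}]';python3 -m jog '[{"rot":[0,0,0],"travel":[0.003,0,0],"jaw":1},{"rot":[0,0,0],"travel":[0,0,0],"jaw":1}]'; python3 - <<'E'
from h import *
t,M=seat(.0,-.001,-.0006);goto(t,M);snap('wrist','w11')
E
```

```text
time: 13.25
position: [0.6037, 0.1098, 0.0891]
tool_rot: [1.375, 0.461, -2.155]
ft_force: [0.7, 0.5, -2.4]
grip_width: 0.435
time: 13.45
position: [0.6037, 0.1099, 0.089]
tool_rot: [1.376, 0.461, -2.155]
ft_force: [2.7, 1.8, 3.7]
grip_width: 0.436
pos [0.6037 0.1099 0.089 ] j [-0.01  0.7  -0.46  1.31  0.38  1.64 -1.42] F [2.7 1.8 3.7] w 0.436 t 13.45
travel units (current axes) [0.     0.0015 0.0004]
rot units [-0.017 -0.021 -0.005]
travel in target axes [0.     0.0015 0.0004]
```

View pics/w11.png

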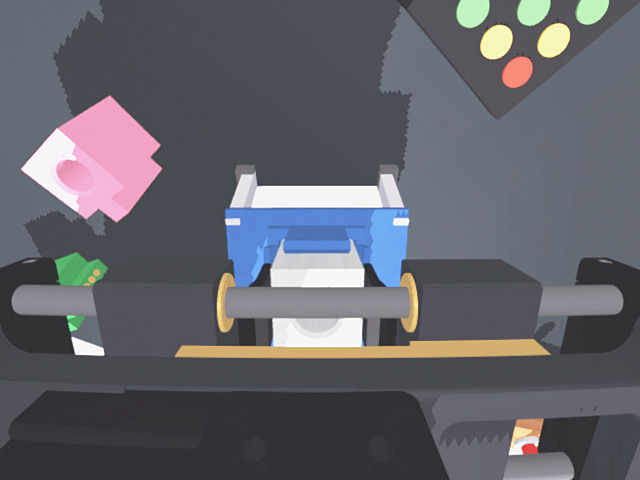

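```bash
python3 -m jog '[{"rot":[0,0,0],"travel":[-0.004,0,0],"jaw":0},{"rot":[0,0,0],"travel":[0,0,0],"jaw":-0.4},{"rot":[0,0,0],"travel":[0,0,0],"jaw":-0.4},{"rot":[0,0,0],"travel":[-0.03,0,0],"jaw":-0.4},{"rot":[0,0,0],"travel":[-0.1,0,0],"jaw":-0.5},{"rot":[0,0,0],"travel":[-0.14,0,0],"jaw":-0.5},{"rot":[0,0,0],"travel":[-0.14,0,0.04],"jaw":-0.5},{"rot":[0,0,0],"travel":[-0.06,0,0.1],"jaw":-0.5}]'; python3 -m jog '[{"rot":[0,0.5,0],"travel":[0,0,0.12],"jaw":-0.5},{"rot":[0,1,0],"travel":[0,0,0.12],"jaw":-0.5},{"rot":[0,1,0],"travel":[0,0,0.08],"jaw":-0.5},{"rot":[0,1,0],"travel":[0,0,0.03],"jaw":-0.5},{"rot":[0,1,0],"travel":[0,0,0],"jaw":-0.5},{"rot":[0,0.5,0],"travel":[0,0,0],"jaw":-0.5}]';  python3 - <<'E'
from h import *
goto([.515,-.193,.2],down(-51.5)); snap('wrist','w12');snap('scene','s12');crop('s12',340,160,150,110,5,'s12a')
E
```

```text
time: 14.3
position: [0.6219, 0.1256, 0.2363]
tool_rot: [1.377, 0.465, -2.153]
ft_force: [-0.1, -0.9, -0.2]
grip_width: 0.746
time: 14.9
position: [0.5423, 0.0626, 0.2743]
tool_rot: [1.854, 0.617, -1.845]
ft_force: [-0.5, -0.4, 0.2]
grip_width: 0.75
pos [0.5423 0.0626 0.2743] j [ 0.31  0.1  -0.51  1.62  0.05  1.43 -1.13] F [-0.5 -0.4  0.2] w 0.75 t 14.9
travel units (current axes) [0.2477 0.6247 0.5865]
rot units [-0.298 -0.04  -0.039]
travel in target axes [0.2477 0.6101 0.6017]
```

View pics/w12.png

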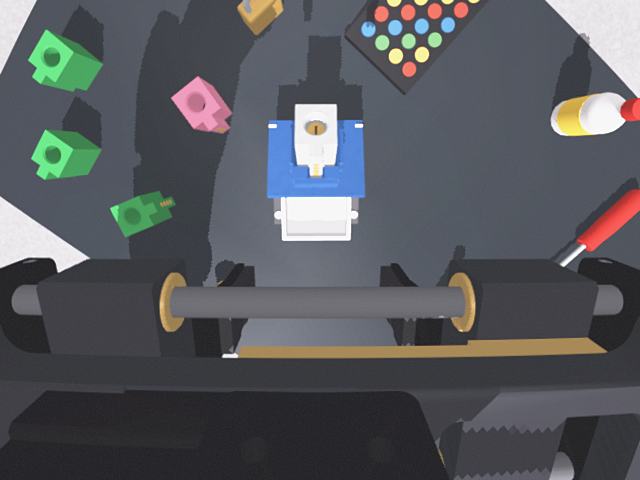

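View pics/s12a.png

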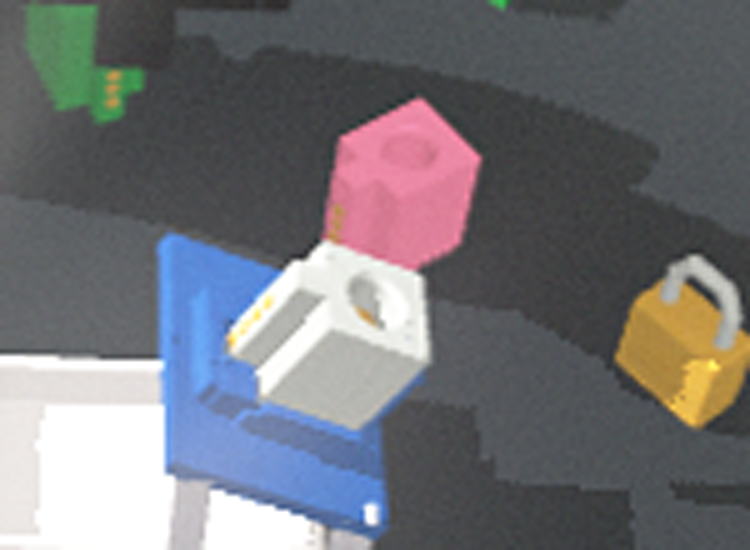

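```bash
python3 -m jog '[{"rot":[-0.9,0,0],"travel":[0,0.018,0.04],"jaw":-0.5},{"rot":[-1,0,0],"travel":[0.01,0.018,0.073],"jaw":-0.5},{"rot":[-1,0,0],"travel":[0.01,0.018,0.073],"jaw":-0.5},{"rot":[-1,0,0],"travel":[0.01,0.018,0.073],"jaw":-0.5},{"rot":[-1,0,0],"travel":[0.01,0.018,0.073],"jaw":-0.5},{"rot":[-1,0,0],"travel":[0.01,0.018,0.073],"jaw":-0.5},{"rot":[-1,0,0],"travel":[0.01,0.018,0.073],"jaw":-0.5},{"rot":[-1,0,0],"travel":[0.01,0.018,0.073],"jaw":-0.5}]'; python3 -m jog '[{"rot":[-1,0,0],"travel":[0.01,0.018,0.073],"jaw":-0.5},{"rot":[-1,0,0],"travel":[0.01,0.018,0.073],"jaw":-0.5},{"rot":[-1,0,0],"travel":[0.01,0.018,0.073],"jaw":-0.5},{"rot":[-1,0,0],"travel":[0.01,0.018,0.05],"jaw":-0.5},{"rot":[-0.3,0,0],"travel":[0,0.01,0.02],"jaw":-0.5},{"rot":[0,0,0],"travel":[0,0,0],"jaw":-0.5},{"rot":[0,0,0],"travel":[0,0,0],"jaw":-0.5},{"rot":[0,0,0],"travel":[0,0,0],"jaw":-0.5}]';  python3 - <<'E'
from h import *
goto([.5145,-.193,.2],down(10.8)); snap('wrist','w13')
E
```

```text
time: 15.8
position: [0.4847, -0.0943, 0.2516]
tool_rot: [1.374, 1.093, -1.376]
ft_force: [-0.1, -0.6, 0.3]
grip_width: 0.753
time: 16.6
position: [0.5007, -0.1808, 0.2396]
tool_rot: [1.103, 1.274, -1.103]
ft_force: [0.2, 0.6, -0.2]
grip_width: 0.746
pos [ 0.5007 -0.1808  0.2396] j [ 0.58  0.08 -0.3   1.71  0.02  1.36  0.42] F [ 0.2  0.6 -0.2] w 0.746 t 16.6
travel units (current axes) [0.132  0.0397 0.0467]
rot units [-0.521  0.     0.004]
travel in target axes [0.132  0.0375 0.0485]
```

View pics/w13.png

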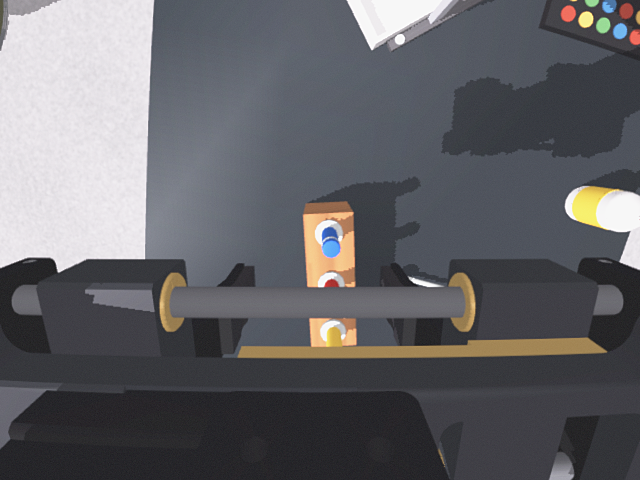

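```bash
python3 - <<'E'
from h import *
crop('w13',290,190,90,90,7,'w13a')
E
```

```text
(no output)
```

View pics/w13a.png

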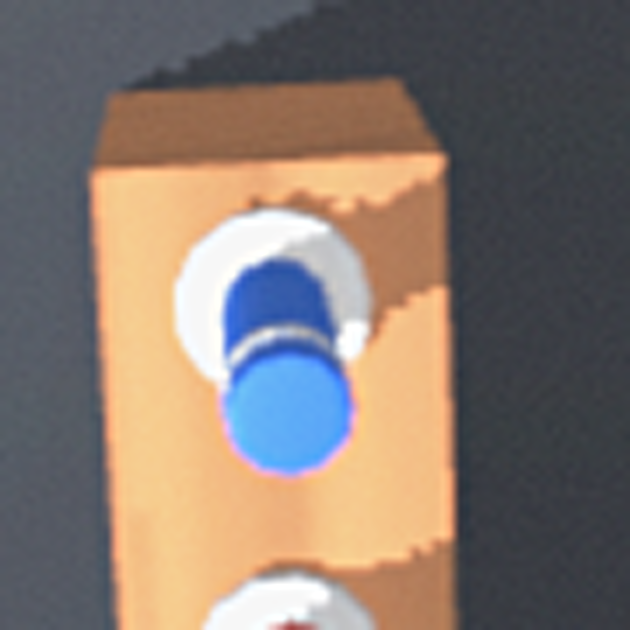

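```bash
python3 - <<'E'
from h import *
s=ctrl.get_state();f=lambda x,y:(290+x/7-.43,190+y/7-.43)
print(onz('wrist',f(273,306),.080,s),onz('wrist',f(288,412),.135,s))
goto([.5145,-.193,.2],down(10.8))
E
```

```text
[ 0.51453926 -0.19164891  0.08      ] [ 0.51444017 -0.19126663  0.135     ]
pos [ 0.5006 -0.1809  0.2397] j [ 0.58  0.08 -0.3   1.71  0.02  1.36  0.42] F [ 0.2 -0.4 -0. ] w 0.744 t 16.65
travel units (current axes) [0.1323 0.04   0.0464]
rot units [-0.522  0.003  0.001]
travel in target axes [0.1323 0.0378 0.0482]
```

```bash
python3 -m jog '[{"rot":[-0.5,0,0],"travel":[0.02,0.02,0.022],"jaw":-0.5},{"rot":[0,0,0],"travel":[0.06,0.019,0.021],"jaw":-0.5},{"rot":[0,0,0],"travel":[0.1,0,0],"jaw":-0.4},{"rot":[0,0,0],"travel":[0.1,0,0],"jaw":-0.4},{"rot":[0,0,0],"travel":[0.1,0,0],"jaw":-0.4},{"rot":[0,0,0],"travel":[0.06,0,0],"jaw":-0.3},{"rot":[0,0,0],"travel":[0.03,0,0],"jaw":-0.3},{"rot":[0,0,0],"travel":[0,0,0],"jaw":-0.3}]'; python3 -m jog '[{"rot":[0,0,0],"travel":[0.02,0,0],"jaw":-0.3},{"rot":[0,0,0],"travel":[0,0,0],"jaw":-0.2},{"rot":[0,0,0],"travel":[0,0,0],"jaw":-0.2}]' 50; python3 - <<'E'
from h import *
goto([.5145,-.1915,.088],down(10.8)); snap('wrist','w14')
E
```

```text
time: 17.45
position: [0.5135, -0.1922, 0.0977]
tool_rot: [1.071, 1.293, -1.072]
ft_force: [0.3, -0.1, -0.6]
grip_width: 0.654
time: 17.75
position: [0.5147, -0.1929, 0.0934]
tool_rot: [1.071, 1.289, -1.071]
ft_force: [-0.9, 0.2, 0.8]
grip_width: 0.608
pos [ 0.5147 -0.1929  0.0934] j [ 0.57  0.23 -0.29  1.85  0.07  1.08  0.44] F [-0.9  0.2  0.8] w 0.608 t 17.75
travel units (current axes) [ 0.018   0.0003 -0.0048]
rot units [-0.034  0.014 -0.015]
travel in target axes [ 0.018   0.0003 -0.0048]
```

View pics/w14.png

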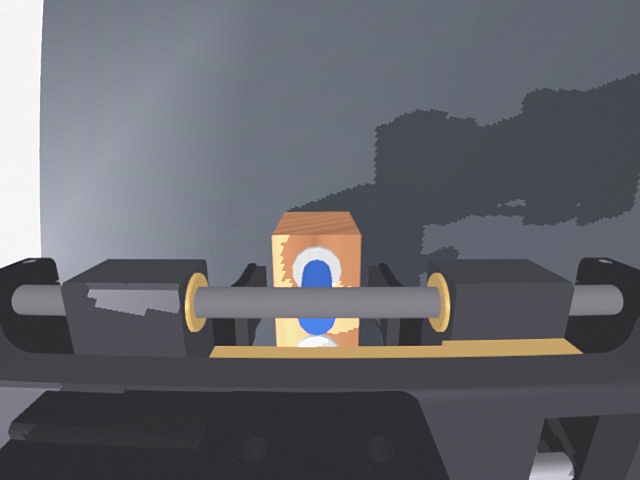

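```bash
python3 -m jog '[{"rot":[0,0,0],"travel":[0.018,0,-0.004],"jaw":-0.1},{"rot":[0,0,0],"travel":[0,0,0],"jaw":0.3},{"rot":[0,0,0],"travel":[0,0,0],"jaw":1},{"rot":[0,0,0],"travel":[0,0,0],"jaw":1},{"rot":[0,0,0],"travel":[0,0,0],"jaw":1},{"rot":[0,0,0],"travel":[0,0,0],"jaw":1},{"rot":[0,0,0],"travel":[0,0,0],"jaw":1}]' 55; python3 - <<'E'
from h import *
goto([.5145,-.1915,.088],down(10.8)); snap('wrist','w15')
E
```

```text
time: 18.5
position: [0.514, -0.1916, 0.0873]
tool_rot: [1.071, 1.291, -1.071]
ft_force: [-0.1, 1.2, 1.2]
grip_width: 0.173
pos [ 0.514  -0.1916  0.0873] j [ 0.57  0.23 -0.29  1.86  0.08  1.07  0.43] F [-0.1  1.2  1.2] w 0.173 t 18.5
travel units (current axes) [-0.0025  0.0017 -0.0001]
rot units [-0.035  0.006 -0.004]
travel in target axes [-0.0025  0.0017 -0.0001]
```

View pics/w15.png

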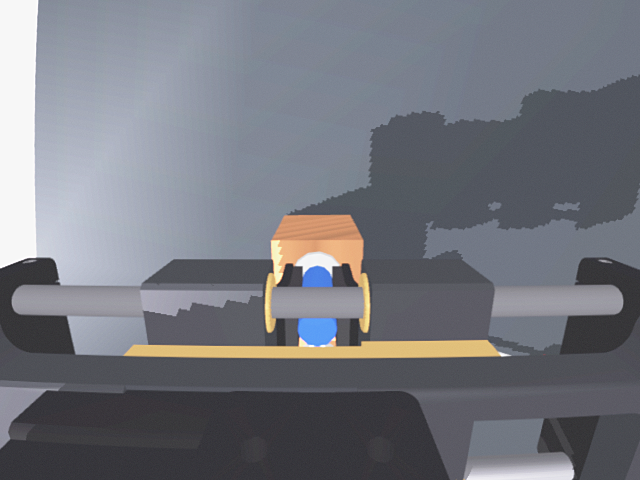

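```bash
python3 -m jog '[{"rot":[0,0,0],"travel":[-0.02,0,0],"jaw":1},{"rot":[0,0,0],"travel":[-0.05,0,0],"jaw":1},{"rot":[0,0,0],"travel":[-0.1,0,0],"jaw":1},{"rot":[0,0,0],"travel":[-0.12,0,0],"jaw":1},{"rot":[0,0,0],"travel":[-0.12,0,0],"jaw":1},{"rot":[0,0,0],"travel":[-0.12,0,0],"jaw":1},{"rot":[0,0,0],"travel":[-0.1,0,0],"jaw":1},{"rot":[0,0,0],"travel":[-0.04,0,0],"jaw":1}]'; python3 - <<'E'
from h import *
t,M=seat(.054+.068+.05,-.0005,-.0006,off=.0123);print(t);goto(t,M);goto(np.array([.515,0.03,.3]),down(-52.5))
E
```

```text
time: 19.35
position: [0.5152, -0.1917, 0.293]
tool_rot: [1.072, 1.284, -1.069]
ft_force: [0.4, -0.8, -0.7]
grip_width: 0.17
[0.65903875 0.15134324 0.23882122]
pos [ 0.5152 -0.1917  0.293 ] j [ 0.58  0.09 -0.29  1.59  0.03  1.46  0.47] F [ 0.4 -0.8 -0.7] w 0.17 t 19.35
travel units (current axes) [ 0.1803  0.6812 -1.0362]
rot units [12.458 -4.471 -2.848]
travel in target axes [-0.29  -0.621 -1.049]
pos [ 0.5152 -0.1917  0.293 ] j [ 0.58  0.09 -0.29  1.59  0.03  1.46  0.47] F [ 0.4 -0.8 -0.7] w 0.17 t 19.35
travel units (current axes) [-0.0255  0.1359 -0.7264]
rot units [ 1.2627e+01  5.0000e-03 -8.3000e-02]
travel in target axes [-0.0234 -0.5868 -0.4494]
```

```bash
python3 -m jog '[{"rot":[0.6,0,0],"travel":[0,-0.02,-0.03],"jaw":1},{"rot":[1,0,0],"travel":[0,-0.023,-0.06],"jaw":1},{"rot":[1,0,0],"travel":[0,-0.023,-0.06],"jaw":1},{"rot":[1,0,0],"travel":[0,-0.023,-0.06],"jaw":1},{"rot":[1,0,0],"travel":[0,-0.023,-0.06],"jaw":1},{"rot":[1,0,0],"travel":[0,-0.023,-0.06],"jaw":1},{"rot":[1,0,0],"travel":[0,-0.023,-0.06],"jaw":1},{"rot":[1,0,0],"travel":[0,-0.023,-0.06],"jaw":1}]'; python3 -m jog '[{"rot":[1,0,0],"travel":[0,-0.023,-0.06],"jaw":1},{"rot":[1,0,0],"travel":[0,-0.023,-0.06],"jaw":1},{"rot":[1,0,0],"travel":[0,-0.023,-0.06],"jaw":1},{"rot":[1,0,0],"travel":[0,-0.02,-0.04],"jaw":1},{"rot":[1,0,0],"travel":[0,0,-0.02],"jaw":1},{"rot":[0,0,0],"travel":[0,0,0],"jaw":1},{"rot":[0,0,0],"travel":[0,0,0],"jaw":1},{"rot":[0,0,0],"travel":[0,0,0],"jaw":1}]'; python3 - <<'E'
from h import *
t,M=seat(.054+.068+.05,-.0005,-.0006,off=.0123);goto(t,M);snap('wrist','w16')
E
```

```text
time: 20.15
position: [0.4743, -0.0537, 0.2877]
tool_rot: [1.553, 0.942, -1.555]
ft_force: [1.0, -0.2, -0.3]
grip_width: 0.171
time: 20.95
position: [0.4942, 0.0182, 0.2879]
tool_rot: [1.842, 0.628, -1.844]
ft_force: [-0.9, -0.4, -0.9]
grip_width: 0.171
pos [0.4942 0.0182 0.2879] j [ 0.42 -0.02 -0.5   1.71 -0.01  1.45 -0.99] F [-0.9 -0.4 -0.9] w 0.171 t 20.95
travel units (current axes) [ 0.163  -0.0157 -0.7061]
rot units [ 0.088 -4.992 -0.022]
travel in target axes [-0.1501 -0.0212 -0.7089]
```

View pics/w16.png

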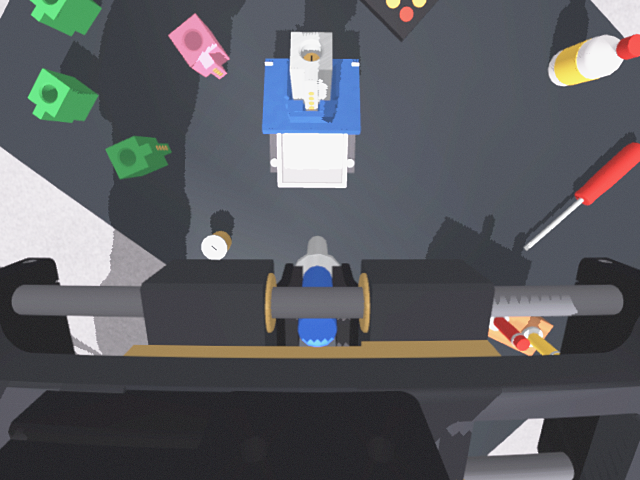

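```bash
python3 -m jog '[{"rot":[0,-0.5,0],"travel":[-0.03,0,0],"jaw":1},{"rot":[0,-1,0],"travel":[-0.04,0,0],"jaw":1},{"rot":[0,-1,0],"travel":[-0.04,0,-0.02],"jaw":1},{"rot":[0,-1,0],"travel":[-0.03,0,-0.05],"jaw":1},{"rot":[0.09,-1,0],"travel":[-0.02,-0.01,-0.08],"jaw":1},{"rot":[0,-0.5,0],"travel":[0,-0.01,-0.1],"jaw":1},{"rot":[0,0,0],"travel":[0,0,-0.1],"jaw":1},{"rot":[0,0,0],"travel":[0,0,-0.1],"jaw":1}]'; python3 -m jog '[{"rot":[0,0,0],"travel":[0,0,-0.09],"jaw":1},{"rot":[0,0,0],"travel":[0,0,-0.06],"jaw":1},{"rot":[0,0,0],"travel":[0,0,-0.03],"jaw":1},{"rot":[0,0,0],"travel":[0,0,0],"jaw":1},{"rot":[0,0,0],"travel":[0,0,0],"jaw":1},{"rot":[0,0,0],"travel":[0,0,0],"jaw":1}]'; python3 - <<'E'
from h import *
t,M=seat(.054+.068+.05,-.0005,-.0006,off=.0123);goto(t,M);snap('wrist','w17');snap('scene','s17');snap('side','d17')
t,M=seat(.054+.068+.05,-.0005,-.0006,off=.0123);goto(t,M)
s=ctrl.get_state();Mt=R.from_rotvec(s['tool_rot']).as_matrix();print(proj('wrist',s['position']+Mt@[.0803,0,0],s))
crop('s17',340,120,150,140,5,'s17a')
E
```

```text
time: 21.8
position: [0.5965, 0.104, 0.2859]
tool_rot: [1.372, 0.46, -2.154]
ft_force: [0.6, 0.1, -1.5]
grip_width: 0.172
time: 22.4
position: [0.6343, 0.1321, 0.2658]
tool_rot: [1.375, 0.457, -2.153]
ft_force: [0.6, -0.7, -0.5]
grip_width: 0.17
pos [0.6343 0.1321 0.2658] j [-0.04  0.69 -0.55  0.97  0.42  1.99 -1.39] F [ 0.6 -0.7 -0.5] w 0.17 t 22.4
travel units (current axes) [ 0.0376 -0.0018 -0.1327]
rot units [-0.028 -0.011 -0.039]
travel in target axes [ 0.0374 -0.0013 -0.1327]
pos [0.6344 0.1323 0.2656] j [-0.04  0.69 -0.55  0.97  0.42  1.99 -1.39] F [ 0.9 -0.6 -0.6] w 0.172 t 22.55
travel units (current axes) [ 0.0372 -0.0013 -0.1319]
rot units [-0.026 -0.012 -0.038]
travel in target axes [ 0.037  -0.0009 -0.1319]
[316.30889143 242.49330752]
```

View pics/w17.png

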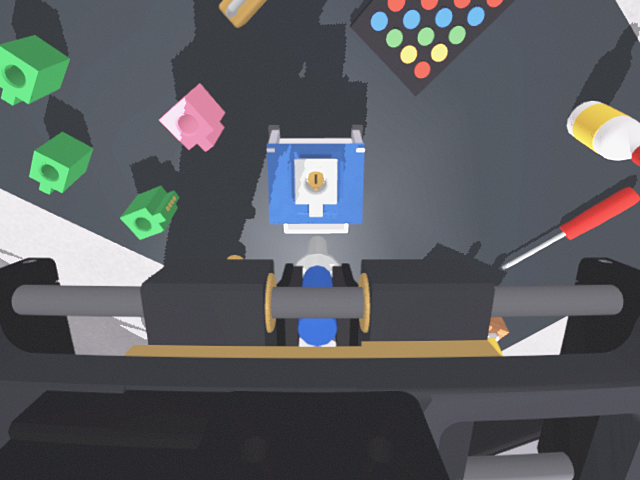

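View pics/s17a.png

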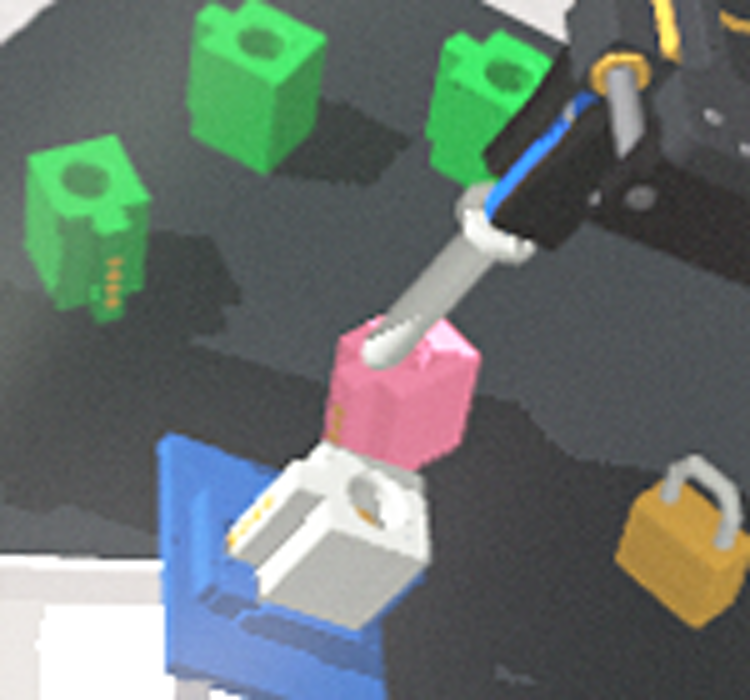

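```bash
python3 - <<'E'
from h import *
crop('w17',280,140,75,115,6,'w17a')
E
```

```text
(no output)
```

View pics/w17a.png

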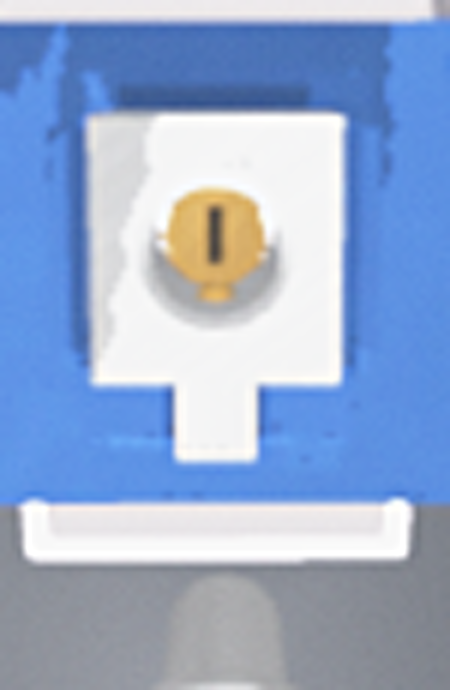

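```bash
python3 - <<'E'
from h import *
s=ctrl.get_state();Rm,p=pocket();n=Rm[:,2];q=p+n*.054;M=R.from_rotvec(s['tool_rot']).as_matrix()
for name,(x,y) in dict(ex=(217,384),rib=(216.5,461),bore=(215.5,261),bb=(215.5,327),l=(92,384),r=(342,384),l2=(86,113),r2=(347,113)).items():
    o,d=ray('wrist',(280+x/6-.42,140+y/6-.42),s);X=o+d*((q-o)@n)/(d@n);print(name,'pocket',(Rm.T@(X-p)*1e3).round(1),'tool',(M.T@(X-s['position'])*1e3).round(1))
# rod tip columns/centre at tool x=.075
o,d=ray('wrist',(280+225/6-.42,140+600/6-.42),s)
for xx in(.0803,.075):
    Mo=M.T@(o-s['position']);Md=M.T@d;print('rod',(Mo+Md*(xx-Mo[0])/Md[0])*1e3)
o,d=ray('wrist',(280+225/6-.42,140+573/6-.42),s);Mo=M.T@(o-s['position']);Md=M.T@d;print('rod top edge',(Mo+Md*(.0803-Mo[0])/Md[0])*1e3)
E
```

```text
ex pocket [18.5 -0.4 54. ] tool [141.4  -0.6 -20.5]
rib pocket [30.5 -0.5 54. ] tool [141.4  -0.7  -8.4]
bore pocket [-0.4 -0.6 54. ] tool [141.4  -0.8 -39.3]
bb pocket [ 9.7 -0.6 54. ] tool [141.4  -0.8 -29.3]
l pocket [ 18.4 -19.7  54. ] tool [141.4 -19.8 -20.5]
r pocket [18.5 18.8 54. ] tool [141.5  18.6 -20.5]
l2 pocket [-22.4 -19.9  54. ] tool [141.4 -20.1 -61.3]
r2 pocket [-22.3  19.1  54. ] tool [141.5  18.8 -61.3]
rod [80.3         0.58469951 -2.28916604]
rod [75.          0.5800618  -3.69299466]
rod top edge [80.3         0.58315957 -5.80483655]
```

```bash
python3 -m jog '[{"rot":[0,0,-0.04],"travel":[0,-0.002,-0.04],"jaw":1},{"rot":[0,0,0],"travel":[0.02,-0.002,-0.06],"jaw":1},{"rot":[0,0,0],"travel":[0.05,0,-0.034],"jaw":1},{"rot":[0,0,0],"travel":[0.06,0,0],"jaw":1},{"rot":[0,0,0],"travel":[0.04,0,0],"jaw":1},{"rot":[0,0,0],"travel":[0.015,0,0],"jaw":1},{"rot":[0,0,0],"travel":[0,0,0],"jaw":1},{"rot":[0,0,0],"travel":[0,0,0],"jaw":1}]'; python3 - <<'E'
from h import *
snap('wrist','w18');snap('scene','s18');snap('side','d18')
t,M=seat(.054+.068,-.0012,-.0006,off=.0123);goto(t,M)
crop('s18',360,150,110,100,7,'s18a');crop('d18',310,160,70,60,9,'d18a');crop('w18',280,140,75,110,6,'w18a')
E
```

```text
time: 23.35
position: [0.6442, 0.1416, 0.1979]
tool_rot: [1.375, 0.461, -2.156]
ft_force: [-0.0, -0.2, -0.4]
grip_width: 0.173
pos [0.6444 0.142  0.198 ] j [-0.04  0.75 -0.55  1.02  0.43  1.89 -1.42] F [ 0.5 -0.3 -2. ] w 0.176 t 23.5
travel units (current axes) [0.019  0.0047 0.0029]
rot units [-0.015 -0.016  0.004]
travel in target axes [0.019  0.0047 0.0028]
```

View pics/w18a.png

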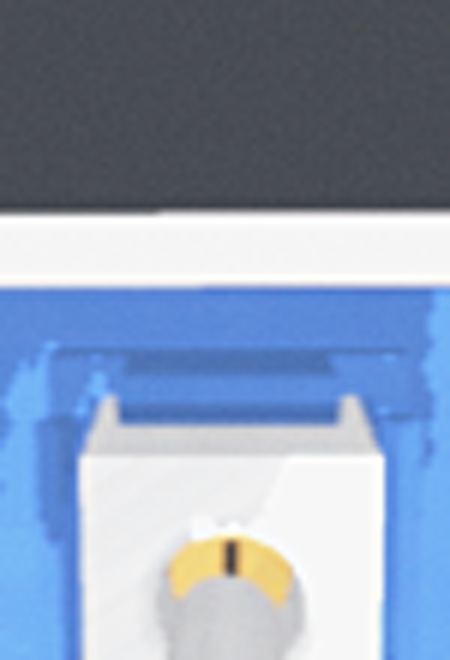

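View pics/s18a.png

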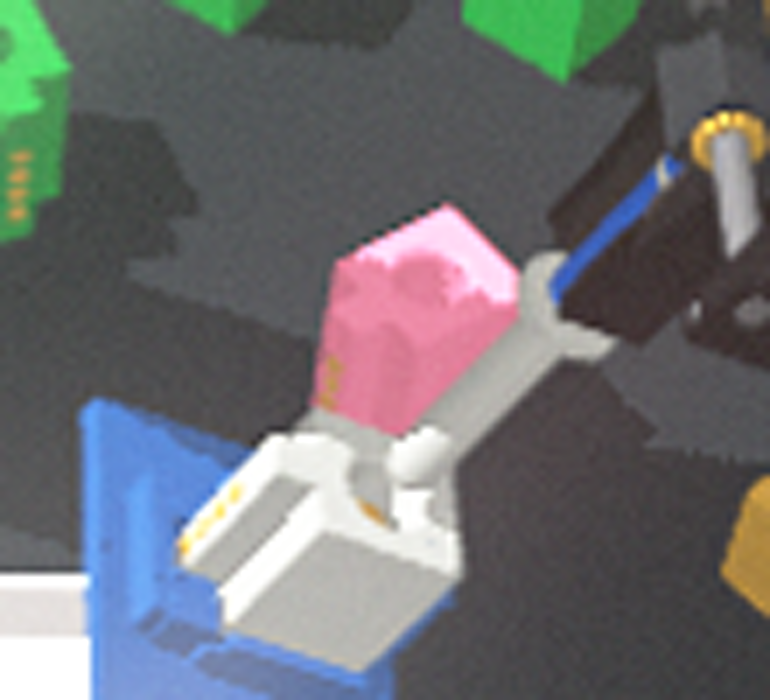

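View pics/d18a.png

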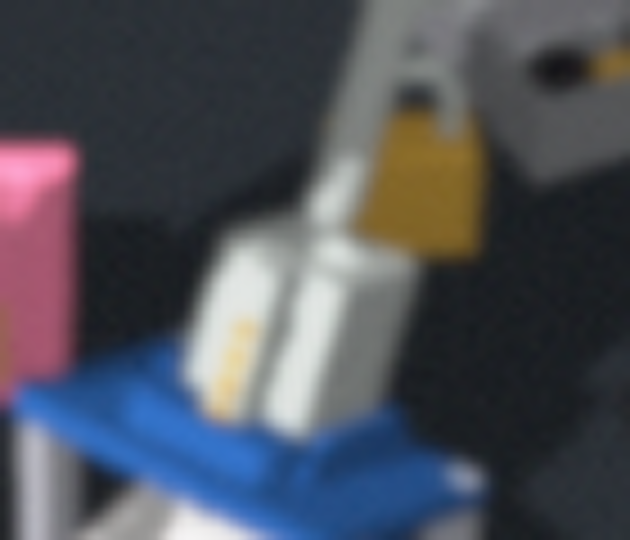

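```bash
python3 - <<'E'
from h import *
s=ctrl.get_state();Rm,p=pocket();n=Rm[:,2];q=p+n*.054;M=R.from_rotvec(s['tool_rot']).as_matrix()
for name,(x,y) in dict(edge=(232,455),l=(80,455),r=(384,455)).items():
    o,d=ray('wrist',(280+x/6-.42,140+y/6-.42),s);X=o+d*((q-o)@n)/(d@n);print(name,'pocket',(Rm.T@(X-p)*1e3).round(1),'tool',(M.T@(X-s['position'])*1e3).round(1))
crop('w18',290,200,65,60,9,'w18b')
E
```

```text
edge pocket [-22.   -0.5  54. ] tool [ 86.    1.5 -19.8]
l pocket [-22.  -19.8  54. ] tool [ 86.  -17.8 -19.8]
r pocket [-22.   18.8  54. ] tool [ 86.   20.8 -19.8]
```

View pics/w18b.png

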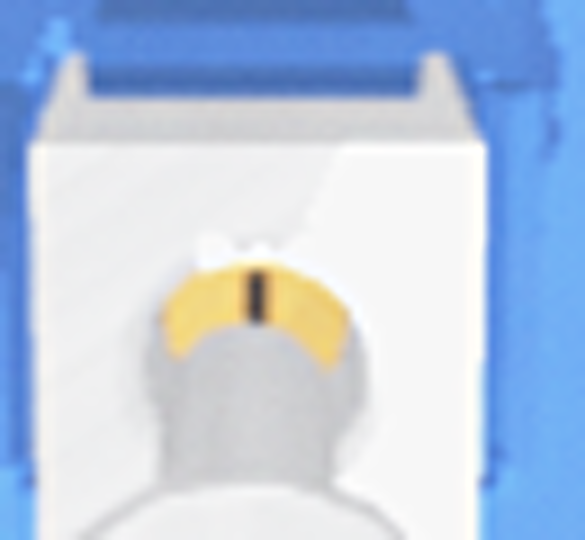

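```bash
python3 -m jog '[{"rot":[0,0,0],"travel":[0,0.0035,0],"jaw":1},{"rot":[0,0,0],"travel":[0.015,0,0],"jaw":1},{"rot":[0,0,0],"travel":[0.015,0,0],"jaw":1},{"rot":[0,0,0],"travel":[0.015,0,0],"jaw":1},{"rot":[0,0,0],"travel":[0.01,0,0],"jaw":1},{"rot":[0,0,0],"travel":[0,0,0],"jaw":1},{"rot":[0,0,0],"travel":[0,0,0],"jaw":1}]' 60; python3 - <<'E'
from h import *
snap('wrist','w19');snap('scene','s19')
t,M=seat(.054,-.0012,-.0006,off=.0123);goto(t,M)
crop('s19',360,150,110,100,7,'s19a')
E
```

```text
time: 24.2
position: [0.6391, 0.1366, 0.1823]
tool_rot: [1.374, 0.461, -2.156]
ft_force: [0.3, -1.0, -0.5]
grip_width: 0.172
pos [0.6392 0.1367 0.1825] j [-0.03  0.74 -0.55  1.07  0.42  1.86 -1.43] F [ 0.7  0.2 -0.8] w 0.175 t 24.3
travel units (current axes) [0.1886 0.0013 0.0027]
rot units [-0.014 -0.004  0.007]
travel in target axes [0.1886 0.0012 0.0026]
```

View pics/s19a.png

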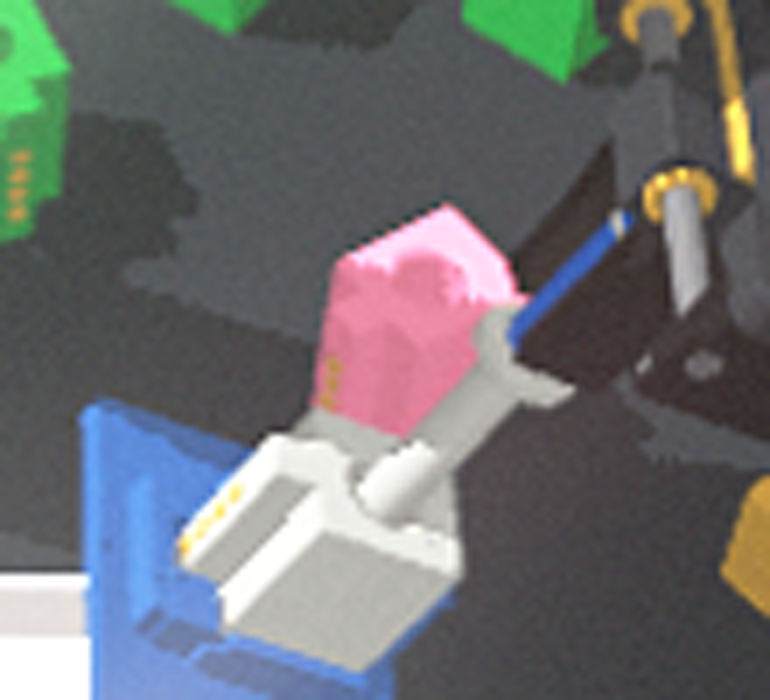

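View pics/w19.png

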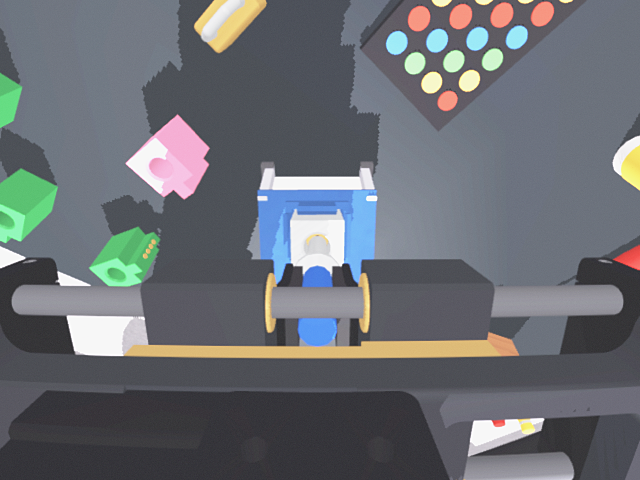

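```bash
python3 -m jog '[{"rot":[0,0,0],"travel":[0.01,0,0],"jaw":1},{"rot":[0,0,0],"travel":[0.01,0,0],"jaw":1},{"rot":[0,0,0],"travel":[0.01,0,0],"jaw":1},{"rot":[0,0,0],"travel":[0.01,0,0],"jaw":1},{"rot":[0,0,0],"travel":[0.01,0,0],"jaw":1}]' 60; python3 - <<'E'
from h import *
t,M=seat(.054,-.0012,-.0006,off=.0123);goto(t,M)
E
python3 -m jog '[{"rot":[0,0,0],"travel":[0.01,0,0],"jaw":1},{"rot":[0,0,0],"travel":[0.01,0,0],"jaw":1},{"rot":[0,0,0],"travel":[0.01,0,0],"jaw":1},{"rot":[0,0,0],"travel":[0.01,0,0],"jaw":1},{"rot":[0,0,0],"travel":[0.01,0,0],"jaw":1}]' 60; python3 - <<'E'
from h import *
t,M=seat(.054,-.0012,-.0006,off=.0123);goto(t,M)
E
```

```text
time: 24.8
position: [0.6342, 0.133, 0.1687]
tool_rot: [1.375, 0.462, -2.156]
ft_force: [1.5, 0.8, 1.1]
grip_width: 0.173
pos [0.6342 0.133  0.1687] j [-0.02  0.73 -0.55  1.11  0.42  1.82 -1.43] F [1.5 0.8 1.1] w 0.173 t 24.8
travel units (current axes) [0.138  0.0013 0.0032]
rot units [-0.014 -0.01   0.006]
travel in target axes [0.138  0.0013 0.0031]
time: 25.3
position: [0.6287, 0.1288, 0.1544]
tool_rot: [1.373, 0.461, -2.157]
ft_force: [1.6, 1.3, -0.5]
grip_width: 0.174
pos [0.6287 0.1288 0.1544] j [-0.    0.73 -0.55  1.14  0.42  1.79 -1.44] F [ 1.6  1.3 -0.5] w 0.174 t 25.3
travel units (current axes) [0.085  0.0014 0.0026]
rot units [-0.012  0.008  0.011]
travel in target axes [0.085  0.0013 0.0026]
```

```bash
python3 -m jog '[{"rot":[0,0,0],"travel":[0.01,0,0],"jaw":1},{"rot":[0,0,0],"travel":[0.01,0,0],"jaw":1},{"rot":[0,0,0],"travel":[0.01,0,0],"jaw":1},{"rot":[0,0,0],"travel":[0.01,0,0],"jaw":1},{"rot":[0,0,0],"travel":[0.01,0,0],"jaw":1},{"rot":[0,0,0],"travel":[0.01,0,0],"jaw":1},{"rot":[0,0,0],"travel":[0.01,0,0],"jaw":1}]' 60; python3 - <<'E'
from h import *
t,M=seat(.054,-.0012,-.0006,off=.0123);goto(t,M);snap('wrist','w20');snap('scene','s20');snap('side','d20')
crop('s20',310,150,150,130,5,'s20a');crop('d20',280,170,110,100,7,'d20a')
E
```

```text
time: 26.0
position: [0.6219, 0.1236, 0.1359]
tool_rot: [1.374, 0.461, -2.156]
ft_force: [1.1, 0.6, -0.9]
grip_width: 0.169
pos [0.6219 0.1236 0.1359] j [ 0.01  0.72 -0.55  1.19  0.42  1.75 -1.44] F [ 1.1  0.6 -0.9] w 0.169 t 26.0
travel units (current axes) [0.0172 0.0012 0.0026]
rot units [-0.014 -0.002  0.007]
travel in target axes [0.0172 0.0012 0.0026]
```

View pics/s20a.png

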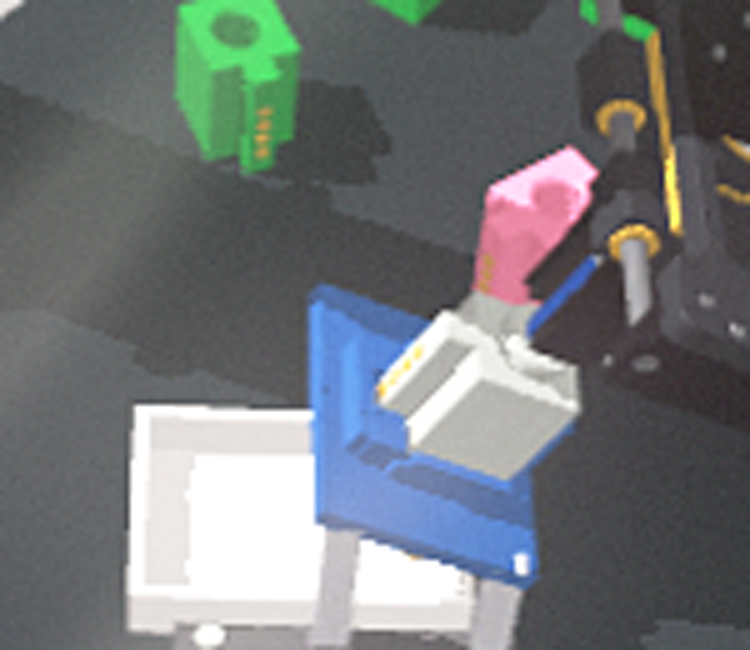

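View pics/d20a.png

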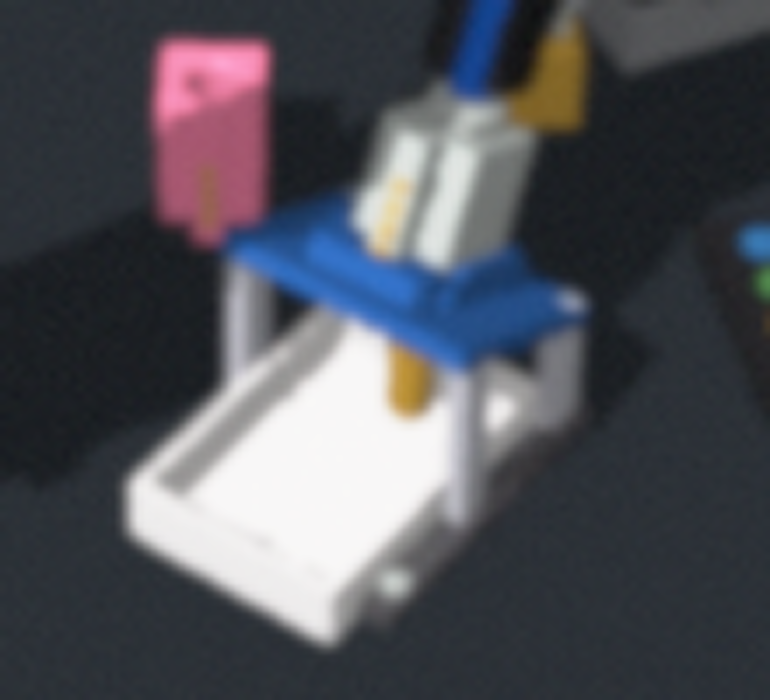

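```bash
python3 -m jog '[{"rot":[0,0,0],"travel":[0.006,0,0],"jaw":1},{"rot":[0,0,0],"travel":[0.006,0,0],"jaw":1},{"rot":[0,0,0],"travel":[0.003,0,0],"jaw":1},{"rot":[0,0,0],"travel":[0,0,0],"jaw":1}]' 60; python3 -m jog '[{"rot":[0,0,0],"travel":[0.003,0,0],"jaw":1},{"rot":[0,0,0],"travel":[0.0,0,0],"jaw":1}]'; python3 - <<'E'
from h import *
t,M=seat(.054,-.0012,-.0006,off=.0123);goto(t,M);snap('side','d21');snap('scene','s21')
crop('s21',310,150,150,130,5,'s21a');crop('d21',280,170,110,100,7,'d21a')
E
```

```text
time: 26.55
position: [0.6204, 0.1225, 0.1319]
tool_rot: [1.374, 0.461, -2.156]
ft_force: [1.6, 1.5, -2.4]
grip_width: 0.171
time: 26.75
position: [0.6202, 0.1223, 0.1313]
tool_rot: [1.374, 0.461, -2.156]
ft_force: [2.0, 0.9, -1.6]
grip_width: 0.166
pos [0.6202 0.1223 0.1313] j [ 0.01  0.72 -0.55  1.2   0.42  1.74 -1.44] F [ 2.   0.9 -1.6] w 0.166 t 26.75
travel units (current axes) [0.0001 0.0012 0.0027]
rot units [-0.014 -0.003  0.007]
travel in target axes [0.0001 0.0012 0.0027]
```

View pics/s21a.png

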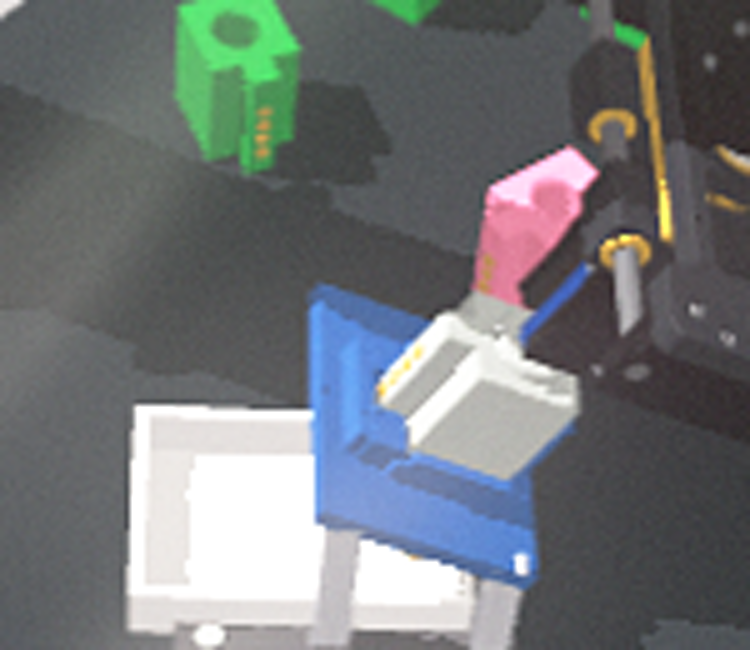

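View pics/d21a.png

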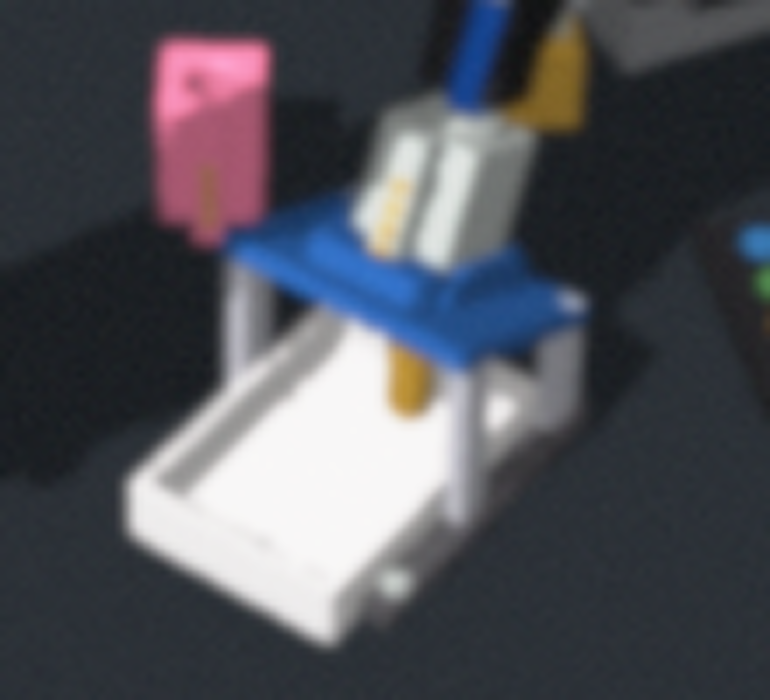

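```bash
for i in 1; do python3 -m jog '[{"rot":[0,0,0],"travel":[0.003,0,0],"jaw":1},{"rot":[0,0,0],"travel":[0,0,0],"jaw":1}]'; python3 -m jog '[{"rot":[0,0,0],"travel":[0.003,0,0],"jaw":1},{"rot":[0,0,0],"travel":[0,0,0],"jaw":1}]'; done
```

```text
time: 27.05
position: [0.6202, 0.1223, 0.1312]
tool_rot: [1.375, 0.461, -2.155]
ft_force: [3.0, 3.4, 4.0]
grip_width: 0.172
time: 27.25
position: [0.6202, 0.1223, 0.1312]
tool_rot: [1.376, 0.461, -2.155]
ft_force: [1.7, 2.2, 6.4]
grip_width: 0.167
```

```bash
python3 -m jog '[{"rot":[0,0,0],"travel":[0.003,0,0],"jaw":1},{"rot":[0,0,0],"travel":[0,0,0],"jaw":1}]'; python3 -m jog '[{"rot":[0,0,0],"travel":[-0.003,0,0],"jaw":0.5},{"rot":[0,0,0],"travel":[0,0,0],"jaw":0.2},{"rot":[0,0,0],"travel":[0,0,0],"jaw":0},{"rot":[0,0,0],"travel":[0,0,0],"jaw":-0.2},{"rot":[0,0,0],"travel":[-0.04,0,0],"jaw":-0.2},{"rot":[0,0,0],"travel":[-0.08,0,0],"jaw":-0.2},{"rot":[0,0,0],"travel":[-0.12,0,0],"jaw":-0.2},{"rot":[0,0,0],"travel":[-0.12,0,0],"jaw":-0.2}]'; python3 -m jog '[{"rot":[0,0,0],"travel":[-0.06,0,0.08],"jaw":-0.2},{"rot":[0,0.5,0],"travel":[0,0,0.12],"jaw":-0.2},{"rot":[0,1,0],"travel":[0,0,0.12],"jaw":-0.2},{"rot":[0,1,0],"travel":[0,0,0.12],"jaw":-0.2},{"rot":[0,1,0],"travel":[0,0,0.08],"jaw":-0.2},{"rot":[0,0,0],"travel":[0,0,0],"jaw":-0.2},{"rot":[0,0,0],"travel":[0,0,0],"jaw":-0.2},{"rot":[0,0,0],"travel":[0,0,0],"jaw":-0.2}]';python3 - <<'E'
from h import *
snap('side','d22');snap('scene','s22');snap('wrist','w22')
crop('s22',310,150,150,130,5,'s22a');crop('d22',280,160,110,100,7,'d22a')
E
```

```text
time: 27.45
position: [0.6202, 0.1223, 0.1311]
tool_rot: [1.378, 0.461, -2.154]
ft_force: [3.4, 3.1, 9.0]
grip_width: 0.169
time: 28.25
position: [0.6561, 0.1493, 0.2291]
tool_rot: [1.373, 0.461, -2.157]
ft_force: [0.3, -0.0, -0.1]
grip_width: 0.599
time: 29.05
position: [0.5467, 0.0672, 0.2992]
tool_rot: [1.711, 0.576, -1.951]
ft_force: [0.3, 0.1, 0.6]
grip_width: 0.598
```

View pics/s22a.png

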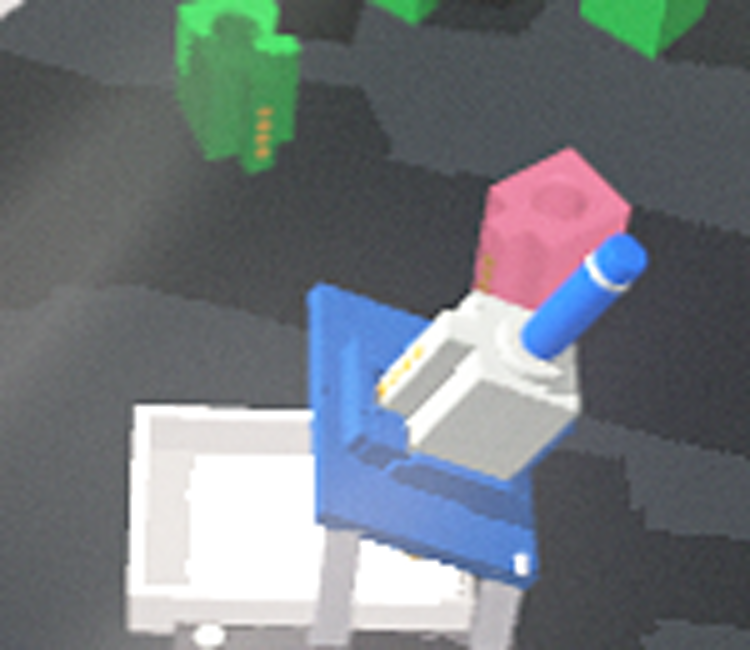

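View pics/d22a.png

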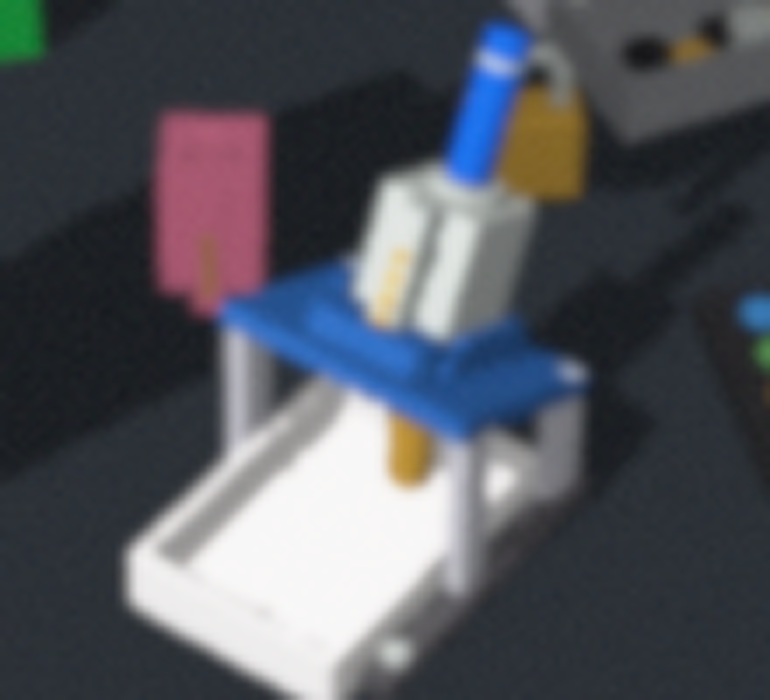

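View pics/w22.png

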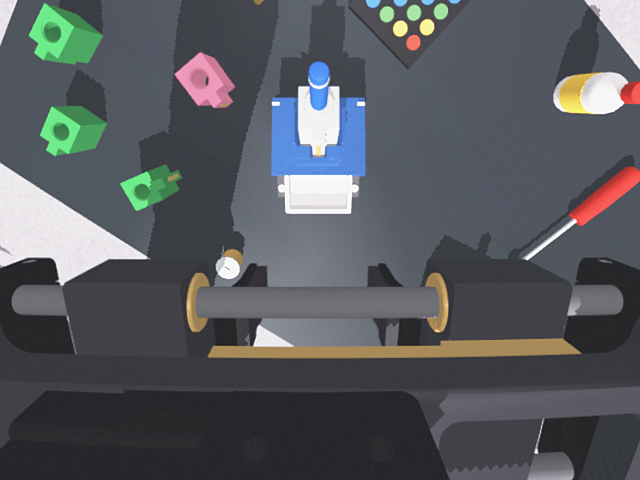

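```bash
python3 - <<'E'
from h import *
Rm,p=pocket()
print('hang bottom',proj('side',p+Rm@[-.001,0,-.048]), p+Rm@[-.001,0,-.048],'scene',proj('scene',p+Rm@[-.001,0,-.048]))
print('obs crop', (280+407/7,160+478/7), onz('side',(338.1,228),.004), 'fix', Rm.T@(onz('side',(338.1,228),.004)-p))
print('hole exit',proj('side',p+Rm@[-.001,0,-.008]))
im=cv2.imread('pics/s22.png');h=cv2.cvtColor(im,cv2.COLOR_BGR2HSV)
ys,xs=np.where((h[...,0]>12)&(h[...,0]<28)&(h[...,1]>110)&(h[...,2]>80));k=(xs>380)&(xs<430)&(ys>245)&(ys<280);print(list(zip(xs[k],ys[k])))
E
```

```text
hang bottom [335.36492068 224.65632538] [0.58156375 0.09178325 0.02807461] scene [385.11948866 250.77997272]
obs crop (338.14285714285717, 228.28571428571428) [0.59227425 0.10148088 0.004     ] fix [-0.02422014 -0.0012489  -0.06373566]
hole exit [339.64287905 210.21940026]
[]
```

```bash
python3 - <<'E'
from h import *
im=cv2.imread('pics/d22.png');h=cv2.cvtColor(im,cv2.COLOR_BGR2HSV)
m=((h[...,0]>12)&(h[...,0]<28)&(h[...,1]>120)).astype(np.uint8)
for y in range(216,234): xs=np.where(m[y,325:350])[0]+325; print(y,xs.min() if len(xs) else None,xs.max() if len(xs) else None)
for nm,c,a in(('upright',np.array([.597,.108,.004]),np.array([0,0,1.])),('upr fixture origin',np.array([.597,.1035,.004]),np.array([0,0,1.]))):
    print(nm,proj('side',c),proj('side',c+.034*a), proj('side',c+[.0085*np.cos(1.82),-.0085,0]))
E
```

```text
216 None None
217 None None
218 None None
219 None None
220 None None
221 336 338
222 336 340
223 336 340
224 336 340
225 336 340
226 336 340
227 336 339
228 337 338
229 None None
230 None None
231 None None
232 None None
233 None None
upright [339.10488893 225.88040075] [339.41872049 216.19596488] [339.33081533 228.32628545]
upr fixture origin [339.6429134  227.08540757] [339.96735498 217.40095918] [339.87160997 229.54192043]
```

```bash
python3 - <<'E'
from h import *
crop('s22',180,290,110,130,4,'s22b');print(ctrl.get_state()['time'])
E
```

```text
29.2
```

View pics/s22b.png

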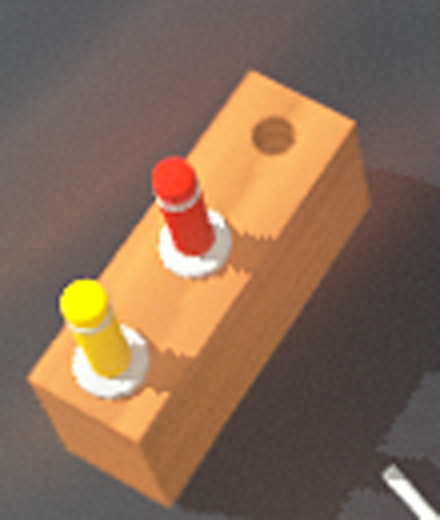

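Red and yellow tools still stand in the block, and the follower's hole, the far one at about (248,324), is empty.

```bash
python3 -c "
from bench import ctrl
print(ctrl.close_job())"
```

```text
the job is handed in; nothing more can be done
None
```

The job is handed in at about 29 s of the 48 s allowed, and my last pictures show it done as asked.

- **Housing:** I set it into the leaning pocket with its rib in the notch and the plug still inside. It met the floor within about 1 mm of the height I had calculated. It sits about 1 mm towards the backrest, within the pocket's play.
- **Follower:** I pushed it down the bore until the tool stopped and the force rose to about 10 N, then let go. The last pictures show it standing with its collar on the housing, and the gripper clear of it.
- **Plug:** The side view shows it upright on the tray floor under the hole. It did not move during the follower's last 5 mm, so it is free of the follower. I did not look at it close up, because the plate hides it from the other cameras.
- **Other tools:** Red and yellow still stand in the block. I touched none of the green or pink look-alikes.

**Disagreement:** the fixture's x axis measured about 143° (2.5 rad) to the right of straight ahead, not the 0.95 to 1.45 rad in the description. All three cameras agreed, so I followed the images, and the housing fitted.

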